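# Pack the game box flush and strike it off

### The job

Put the game away in the wooden box: seat the six-sided swamp tile fully down in its matching well, and put every watchtower and rook that is out on the table into the two open bays, standing or lying flat, so that nothing sticks up above the rim. Only then check it by touch: hold the strike-off bar crosswise, resting on both long rims, draw it along the rim in one pass from the well end to the other end, about midway across the box, and lay it flat, base down, back on its cork mat. Leave the glass jar and the paint pot standing where they are.

Things in the scene. Friction and masses are not known exactly. Their poses are not given: they have to be found in the camera images.
- box: fixed open dovetailed wooden box, 102 mm (x) by 286 mm (y), rim 62 mm above its underside; origin: centre of the underside, z up. Walls 6 mm, two 5 mm dividers, all up to the rim. From the +y end: well cell (y 65 to 137 mm), shallow bay (y -48 to 60, floor at 26, 36 deep), deep bay (y -137 to -53, floor at 6, 56 deep), each 90 mm wide in x
- well (a point): centre of the floor of the six-sided well, 34 mm above the box's underside, 28 mm below the rim; axes as the box. Regular hexagon 60 mm across flats, sunk 8 mm into a floor that lies 20 mm below the rim; two flats face the box's +-x, two corners point to its +-y. The cell above it is 90 mm (x) by 72 mm (y)
- shallow (a point): centre of the floor of the shallow bay (90 mm in box x, 108 mm in box y, 36 mm deep); a rook stands in it below the rim, a standing watchtower sticks out
- deep (a point): centre of the floor of the deep bay (90 mm in box x, 84 mm in box y, 56 mm deep); two standing watchtowers fit side by side along y
- tile: loose green resin swamp tile, a regular hexagon 56 mm across flats and 6 mm thick, flats facing its +-x, corners to its +-y; on top a dark log, the grip, 14 mm wide (x), 34 mm long (y), from 6 to 24 mm above the underside. Origin: centre of the underside. 45 g
- tower1: loose blue plastic watchtower, 50 mm tall: base 28 x 28 x 8 mm, shaft 22 x 22 mm, crown 28 x 28 mm from 34 to 50 mm. Origin: centre of the underside, z up its axis. 35 g; may be absent
- tower2: a second watchtower like tower1; may be absent
- rook1: loose white plastic rook, round, 32 mm tall: base diameter 28 mm (8 high), neck 19 mm, crown diameter 24 mm from 22 to 32 mm. Origin: centre of the underside, z up its axis. 25 g; may be absent
- rook2: a second rook like rook1; may be absent
- rook3: a third rook like rook1; may be absent
- bar: loose wooden strike-off bar: flat base 140 mm long (x), 22 mm wide (y), 8 mm thick, with a dark grip block 50 mm long (x), 14 mm wide (y) standing on it from 8 to 38 mm above the underside. Origin: centre of the underside. 80 g; it starts on the cork mat
- mat: fixed cork mat 170 x 70 mm (x, y), 3 mm thick, beside the box on the left or right. Origin: centre of its underside; axes along its sides
- pot: bystander: closed grey paint pot, 30 mm across, 34 mm tall, among the pieces; origin at its underside
- jar: bystander: twist-cap glass jar, 68 mm across, 85 mm tall; origin at its underside
Mind the look-alikes: they are no part of the job. Leave any orange or yellow look-alike of the rook2 alone.

How it is judged:
By the outcome, as a careful person would: the job done as asked, in the order asked, and still so for the second after the job is handed in, with the robot touching nothing.
Of tower1, tower2, rook1, rook2, rook3 only 4 to 5 are there at a start; the rules pass over those that are not, and their reading is None.
At some moment in a run one of tower1, tower2, rook1, rook2, rook3, tile may be knocked a few centimetres aside while the robot is not near it.
Once in a run the grip may slacken for a moment while it holds something.
It also fails if it takes over 208 s, if anything falls off the work surface, if the arm or the gripper's body presses on something with over 40 N, if the wrist force passes 120 N, or if a joint passes its speed limit or range.

### The arm

A 6-joint arm with a two-finger parallel gripper is mounted at the origin on the work surface. World frame = base frame: x ahead of the robot, y to its left, z up, the work surface at z = 0. Lengths are in mm, angles in rad, forces in N, time in s.
With the tool pointing down it reaches from about 400 to 925 mm from the base axis. Payload 12.5 kg.
Tool frame: the origin (TCP) lies on the centre line of the jaws, within the pads' length; the fingertips stand 8 mm ahead of it and the grasp point (between the pads) lies 11 mm behind it; z points along the fingers, x is the direction in which the jaws open and shut, and the axes are right-handed (so a half turn about z gives the same grasp; the last joint's range is limited). The gripper opens to 95 mm and grips with 3 to 60 N. Pads are 20 mm wide; open, the fingers measure 119 mm over their backs; the gripper's body (75 mm by 180 mm) begins 59 mm behind the grasp point.
Start: joints at [-1.246, 0.491, 1.559, -0, 1.092, -0.106], TCP at [261.023, -567.905, 197.461] pointing down, gripper open.
Joint ranges: [-3.1, 3.1], [-0.84, 2.19], [0.05, 2.79], [-1.13, 4.28], [0.06, 2.93], [-2.69, 2.69]. Speed limits (rad/s): [2.22, 2.22, 2.79, 3.14, 3.14, 3.14].

### API

Orientations are given as [roll, pitch, yaw] about the fixed x, y, z axes, in that order (R = Rz(yaw) Ry(pitch) Rx(roll)).
In Python, from cell import env gives the robot as it stands. The module is installed in compiled form; this text tells all that it offers.
- The arm moves only by the tool send_rows, never from a script. Its argument "moves" is a list that holds one entry, the list of rows, each a list of 6 numbers: the shift along the tool's x, y, z as a fraction of full scale, then the turn, a rotation vector about the tool's x, y, z as a fraction of full scale. A call has 1 to 12 rows; each row is the pose to reach, as a shift and turn from the pose commanded when the call began, along the tool's axes at that moment; what a row does not reach only later rows make up. Full scale, the value 1, is 0.3 m for a shift and 90 degrees for a turn. A row lasts 1/12 s, in which the tool goes at most 41.7 mm and 7.16 degrees, less where a joint would pass 70% of its speed; a pose out of reach is approached as far as the arm can. A call with a number of a shift or a turn outside -1 to 1 is refused whole. A call with a gripper value outside its range is refused whole. "grip" is the gripper's target within -1 to 1 (shut at 1, half-way at 0, fully open at -1), set as the call begins (left out, the last holds). The fingers move at their own pace and stop on an object; the grip force is fixed at half the most. Time passes only in rows, so rows that repeat a pose let the fingers close. It gives the time, the measured TCP pose, the force and the opening at its end, in the units of the state.
- env.state(): the state, without advancing time (a new reading comes with each control period).
- env.read_camera(name): name is "scene" or "top" or "wrist"; returns a dict with "image" (384x512x3 uint8, red, green, blue), "mtx" (3x3 intrinsics, pixels), "distortion" ([k1, k2, p1, p2, k3] as OpenCV has them; the pictures are not rectified), "T" (4x4, takes a point from camera to world coordinates); the wrist camera has in their place "mount" (4x4, takes a point from camera to tool coordinates, whose origin is the TCP and whose axes are the tool frame's). Camera axes: x right, y up, looking along -z (the intrinsics and any distortion apply to the point x, -y, -z); pixel columns grow to the right and rows downward; lengths in mm; the calibration is good to about 2 mm. A picture is of the moment at which its call begins: read the wrist's pose just before it. There is no depth.
- env.job_done(): hands the job in, once; it reports no verdict.
Trained networks look in the newest picture that a camera, given by its name, has taken for a name from the list of things; names that differ only in an ending like _2 or _b are one class to them, and where a whole thing is asked for, a point or a joint stands for the part that bears it (a point fixed in the world has none). Each returns a list of dicts, best first, with "confidence" (0 to 1); they miss things now and then, are a little off and sometimes report something else, mostly with a low value. They report only what shows in the picture. A call takes as long as a camera call. They do not tell look-alikes from the thing itself.
- env.look_for(camera, thing): "xy" ([column, row] in pixels, amid what is visible of it).
- env.outline_of(camera, thing): "region" (384x512 bool, what is visible of it) and "xy" ([column, row] in pixels, amid what is visible of it).
The state is a dict: "t": time; "joints": joint angles; "qvel": joint speeds; "tau": joint torques, N m; "eef_pos": TCP position; "tcp_rot": TCP orientation; "ft_force": force on the tool from outside, world axes, zero at the start; "moment": the same for the moment, N m; "opening": opening from 0.0 (shut) to 1.0 (fully open).
Only numpy, scipy, OpenCV 4.12 (cv2) and the standard library are available. Lean on these libraries where they do the work, as an engineer would, in place of code of your own. Each camera call takes 0.05 s, during which the arm holds its last target. There are 200 camera calls.

## Working session

There is one attempt and no reset: what is moved stays moved. The work goes in short steps, Python scripts to look and compute and a tool call to move; the robot and the scene stay as the last step left them, time stands still between calls to the robot, and variables do not carry over. Pictures are saved under pics/ and viewed, about 12 in all and at most 16, crops included, and the job is handed in when it is done.

Besides the shell and the picture viewer there is one more tool, called as a command line: name --argument value ..., lists and objects as JSON in quotes. send_rows: Moves the arm, as the interface text tells. Its arguments: {"type":"object","properties":{"moves":{"type":"array","items":{"type":"array","items":{"type":"array","items":{"type":"number"}}}},"grip":{"type":"number"}},"required":["moves"]}

```bash
mkdir -p pics
cat > h.py <<'E'
import numpy as np, cv2
from cell import env
from scipy.spatial.transform import Rotation as R
def cam(name):
    s=env.state(); c=env.read_camera(name)
    if name=='wrist':
        T=np.eye(4); T[:3,:3]=R.from_euler('xyz',s['tcp_rot']).as_matrix(); T[:3,3]=s['eef_pos']
        c['T']=T@c['mount']
    return c
def save(c,f,crop=None,scale=1):
    im=c['image'][...,::-1]
    if crop: im=im[crop[1]:crop[3],crop[0]:crop[2]]
    cv2.imwrite(f,cv2.resize(im,None,fx=scale,fy=scale,interpolation=cv2.INTER_CUBIC))
def back(c,px,z):
    "pixels -> world points on plane z"
    p=cv2.undistortPoints(np.array(px,float).reshape(-1,1,2),np.array(c['mtx']),np.array(c['distortion'])).reshape(-1,2)
    d=np.c_[p[:,0],-p[:,1],-np.ones(len(p))]@c['T'][:3,:3].T
    o=c['T'][:3,3]; return o+d*((z-o[2])/d[:,2])[:,None]
def proj(c,P):
    q=(np.atleast_2d(P)-c['T'][:3,3])@c['T'][:3,:3]
    q=q*[1,-1,-1]
    return cv2.projectPoints(q,np.zeros(3),np.zeros(3),np.array(c['mtx']),np.array(c['distortion']))[0].reshape(-1,2)
E
python3 - <<'E'
from h import *
print(env.state())
for n in('top','scene'):
    c=cam(n); save(c,f'pics/{n}0.png',scale=1.55); print(n,np.round(c['T'],2).tolist(),np.round(c['mtx'],1).tolist())
    if n=='top':
        for t in['box','tile','tower1','rook1','bar','mat','pot','jar']:
            for d in env.look_for(n,t):print(t,round(d['confidence'],2),np.round(d['xy'],0),np.round(back(c,d['xy'],20)[0]))
E
```

```text
{'t': 0.0, 'joints': array([-1.24558133e+00,  4.91559754e-01,  1.55947682e+00,  2.06001211e-06,
        1.09167121e+00, -1.05571024e-01]), 'qvel': array([-0.00165637, -0.00119917,  0.00123734, -0.00153118, -0.0014008 ,
       -0.00031525]), 'tau': array([-2.65246243e-03, -6.12657952e+01, -2.58187222e+01,  6.91902498e-02,
        4.81892901e-02, -1.14704967e-04]), 'eef_pos': array([ 260.94190513, -567.62513195,  196.852206  ]), 'tcp_rot': array([-3.14147333e+00,  1.10873042e-03, -1.14001119e+00]), 'ft_force': array([ 0.04411911, -0.32977954,  0.69838761]), 'moment': array([-0.02301931, -0.00680696,  0.00233619]), 'opening': 1.000239813987856}
top [[-0.01, 1.0, -0.1, 459.9], [-1.0, -0.01, -0.02, -15.65], [-0.03, 0.1, 1.0, 1055.94], [0.0, 0.0, 0.0, 1.0]] [[471.0, 0.0, 255.8], [0.0, 471.0, 196.2], [0.0, 0.0, 1.0]]
box 0.57 [260. 154.] [655.   0.  20.]
tile 0.87 [312. 232.] [ 479. -113.   20.]
tower1 0.77 [396. 243.] [ 454. -296.   20.]
rook1 0.66 [137. 246.] [453. 273.  20.]
rook1 0.64 [218. 232.] [481.  93.  20.]
rook1 0.62 [262. 226.] [495.  -3.  20.]
rook1 0.6 [354. 230.] [ 484. -204.   20.]
rook1 0.59 [171. 262.] [418. 196.  20.]
rook1 0.57 [116. 166.] [633. 324.  20.]
bar 0.86 [408. 171.] [ 611. -328.   20.]
bar 0.68 [258. 156.] [650.   3.  20.]
mat 0.71 [399. 166.] [ 622. -309.   20.]
mat 0.53 [258. 154.] [653.   4.  20.]
pot 0.49 [353. 232.] [ 480. -202.   20.]
jar 0.79 [116. 163.] [638. 324.  20.]
jar 0.19 [399. 166.] [ 624. -309.   20.]
scene [[0.22, -0.55, 0.81, 1219.01], [0.98, 0.13, -0.17, -154.47], [-0.01, 0.83, 0.56, 516.55], [0.0, 0.0, 0.0, 1.0]] [[373.7, 0.0, 262.0], [0.0, 373.7, 190.8], [0.0, 0.0, 1.0]]
```

View pics/top0.png

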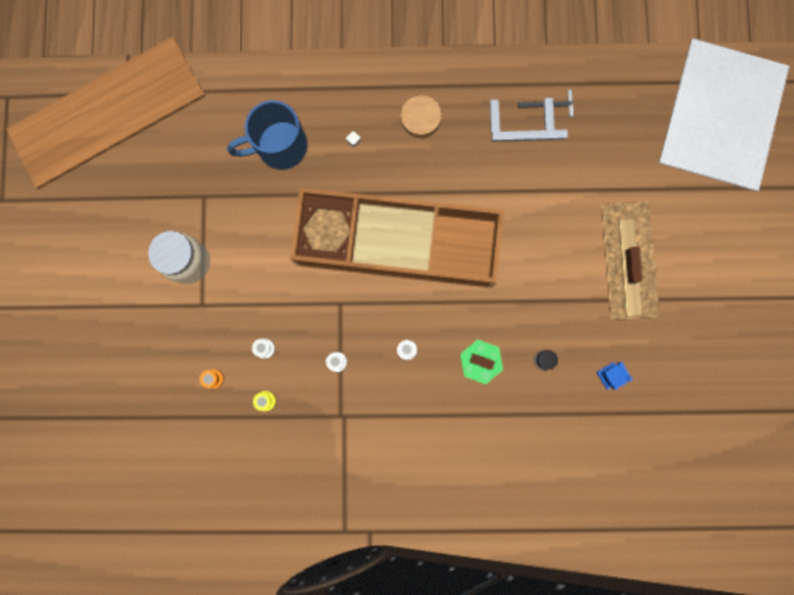

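View pics/scene0.png

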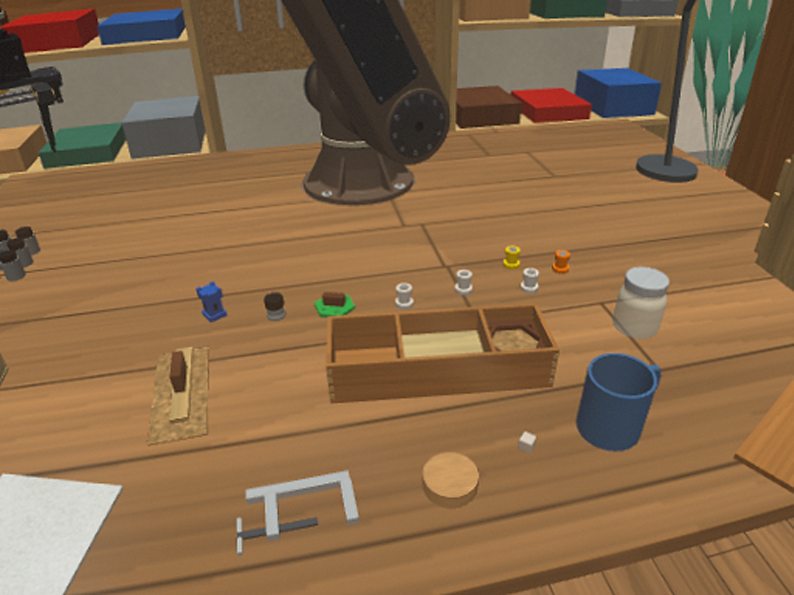

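```bash
cat >> h.py <<'E'
from scipy.optimize import minimize
def prism(poly,z0,z1): return np.array([[x,y,z] for z in(z0,z1) for x,y in poly],float)
def rect(a,b): return [(sx*a/2,sy*b/2) for sx,sy in((1,1),(1,-1),(-1,-1),(-1,1))]
def circ(d): return [(d/2*np.cos(t),d/2*np.sin(t)) for t in np.arange(0,2*np.pi,.2)]
hexa=[(28/np.cos(np.pi/6)*np.cos(t),28/np.cos(np.pi/6)*np.sin(t)) for t in np.pi/6+np.arange(6)*np.pi/3]
MODEL=dict(box=[prism(rect(102,286),0,62)],tile=[prism(hexa,0,6),prism(rect(14,34),6,24)],
 tower1=[prism(rect(28,28),0,8),prism(rect(22,22),8,34),prism(rect(28,28),34,50)],
 rook1=[prism(circ(28),0,8),prism(circ(19),8,22),prism(circ(24),22,32)],
 bar=[prism(rect(140,22),0,8),prism(rect(50,14),8,38)],mat=[prism(rect(170,70),0,3)],
 pot=[prism(circ(30),0,34)],jar=[prism(circ(68),0,85)])
def sil(c,parts,p,z0):
    m=np.zeros((384*4,512*4),np.uint8); Rz=R.from_euler('z',p[2]).as_matrix()
    for P in parts:
        q=proj(c,P@Rz.T+[p[0],p[1],z0])
        cv2.fillConvexPoly(m,cv2.convexHull(np.round((q*4+1.5)*16).astype(np.int32)),255,shift=4)
    return cv2.resize(m,(512,384),interpolation=cv2.INTER_AREA)/255.
def fit(c,reg,name,z0=0,yaws=(0,)):
    ys,xs=np.nonzero(reg); g=back(c,[xs.mean(),ys.mean()],z0+15)[0]; best=None
    for y in yaws:
        f=lambda p:1-np.minimum(sil(c,MODEL[name],p,z0),reg).sum()/np.maximum(sil(c,MODEL[name],p,z0),reg).sum()
        r=minimize(f,[g[0],g[1],y],method='Nelder-Mead',options=dict(initial_simplex=[[g[0],g[1],y],[g[0]+8,g[1],y],[g[0],g[1]+8,y],[g[0],g[1],y+.25]],xatol=.02,fatol=1e-4,maxiter=150))
        if best is None or r.fun<best.fun: best=r
    return best.x,1-best.fun
YAW=dict(box=(-.1,),tile=(0,.5,1,1.5,2,2.5),tower1=(0,.5,1),bar=(1.5,),mat=(1.5,))
Z0=dict(bar=3)
def locate(cn,names,minc=.4,c=None):
    c=c or cam(cn); out={}
    for n in names:
        for d in env.outline_of(cn,n):
            if d['confidence']<minc or d['region'].sum()<20: continue
            x,s=fit(c,d['region'].astype(float),n,Z0.get(n,0),YAW.get(n,(0,)))
            col=np.median(c['image'][d['region']],axis=0)
            print(cn,n,round(d['confidence'],2),np.round(d['xy']),'pose',np.round(x,2),'iou',round(s,2),'col',col)
            out.setdefault(n,[]).append((x,s))
    return out
E
python3 - <<'E'
from h import *
for n in('top','scene'): locate(n,['box','tile','tower1','rook1','bar','mat','pot','jar'])
E
```

```text
top box 0.61 [261. 153.] pose [ 6.5336e+02  9.5500e+00 -1.3000e-01] iou 0.98 col [185. 129.  79.]
top tile 0.77 [311. 233.] pose [ 477.53 -109.46    0.67] iou 0.95 col [101. 224. 124.]
top tower1 0.65 [396. 244.] pose [ 456.42 -293.68    0.56] iou 0.87 col [ 57. 119. 207.]
top rook1 0.49 [260. 227.] pose [ 4.9488e+02 -3.0300e+00  1.1000e-01] iou 0.85 col [235.5 237.  235. ]
top rook1 0.42 [172. 260.] pose [4.2335e+02 2.0009e+02 2.0000e-01] iou 0.88 col [230. 230.  80.]
top bar 0.61 [409. 174.] pose [ 6.1037e+02 -3.2697e+02  2.0000e-02] iou 0.92 col [190. 159. 110.]
top mat 0.73 [401. 163.] pose [ 6.2281e+02 -3.2957e+02  5.0000e-02] iou 0.65 col [176. 140.  96.]
top pot 0.47 [351. 233.] pose [ 4.7822e+02 -1.9938e+02  1.8000e-01] iou 0.91 col [65. 63. 60.]
top jar 0.67 [117. 164.] pose [6.2680e+02 3.1176e+02 2.3000e-01] iou 0.83 col [195. 202. 211.]
scene box 0.93 [283. 226.] pose [ 6.5521e+02  8.9100e+00 -1.3000e-01] iou 0.97 col [115.  78.  45.]
scene tile 0.65 [214. 197.] pose [ 479.04 -108.95    2.78] iou 0.87 col [ 68. 126.  61.]
scene tower1 0.64 [138. 192.] pose [ 4.5920e+02 -2.
[... 395 characters left out ...]
+02 9.5970e+01 1.6000e-01] iou 0.78 col [138.5 134.5 124. ]
scene rook1 0.47 [340. 180.] pose [4.9946e+02 2.0286e+02 2.0000e-02] iou 0.78 col [152.  144.5 134. ]
scene bar 0.78 [119. 248.] pose [ 613.12 -325.76    3.17] iou 0.91 col [155. 125.  80.]
scene mat 0.73 [106. 259.] pose [ 626.13 -328.49    3.18] iou 0.69 col [165. 130.  82.]
scene mat 0.71 [299. 182.] pose [409.79 116.42   2.81] iou 0.15 col [153. 140. 128.]
scene mat 0.46 [214. 195.] pose [446.85 -86.8    2.61] iou 0.3 col [ 70. 121.  62.]
scene pot 0.71 [178. 196.] pose [ 4.7995e+02 -1.9864e+02  9.0000e-02] iou 0.81 col [61. 50. 41.]
scene jar 0.79 [413. 195.] pose [ 6.296e+02  3.180e+02 -2.300e-01] iou 0.88 col [147. 133. 111.]
```

```bash
cat >> h.py <<'E'
BOX=np.array([654.3,9.2,-.13])
def bx(x,y,B=BOX):
    c,s=np.cos(B[2]),np.sin(B[2]); return B[0]+c*x-s*y,B[1]+s*x+c*y
def plan(*wps):
    "waypoints (x,y,z,yaw) in one call -> row numbers and rows needed"
    s=env.state(); R0=R.from_euler('xyz',s['tcp_rot']); p0=np.array(s['eef_pos']); pp,pr=p0,R0
    print('t',round(s['t'],1),'at',np.round(p0,1),'yaw',round(s['tcp_rot'][2],3),'F',np.round(s['ft_force'],1),'open',round(s['opening']*95,1),'j',np.round(s['joints'],2))
    for w in wps:
        yaw=w[3]+np.pi*np.round((s['tcp_rot'][2]-w[3])/np.pi)
        Rt=R.from_euler('xyz',[np.pi,0,yaw]); p=np.array(w[:3])
        d=R0.inv().apply(p-p0)/300; r=(R0.inv()*Rt).as_rotvec()/(np.pi/2)
        n=max(np.linalg.norm(p-pp)/41.7,np.degrees((pr.inv()*Rt).magnitude())/7.16)
        print([float(v) for v in np.round(np.r_[d,r],3)],'rows',round(n,1)); pp,pr=p,Rt
E
python3 - <<'E'
from h import *
plan((458,-293,140,.47),(458,-293,35,.47))
E
```

```text
t 1.4 at [ 261.  -567.9  197.5] yaw -1.14 F [ 0.7  0.6 -0.2] open 95.1 j [-1.25  0.49  1.56 -0.    1.09 -0.11]
[-0.558, -0.979, 0.191, -0.0, -0.0, 0.975] rows 12.3
[-0.558, -0.979, 0.541, -0.0, -0.0, 0.975] rows 2.5
```

send_rows --moves '[[[-0.558,-0.979,0.191,0,0,-0.025],[-0.558,-0.979,0.191,0,0,-0.025],[-0.558,-0.979,0.191,0,0,-0.025],[-0.558,-0.979,0.191,0,0,-0.025],[-0.558,-0.979,0.191,0,0,-0.025],[-0.558,-0.979,0.191,0,0,-0.025],[-0.558,-0.979,0.191,0,0,-0.025],[-0.558,-0.979,0.191,0,0,-0.025],[-0.558,-0.979,0.191,0,0,-0.025],[-0.558,-0.979,0.191,0,0,-0.025],[-0.558,-0.979,0.191,0,0,-0.025],[-0.558,-0.979,0.191,0,0,-0.025]]]' --grip -1

```text
t: 2.4
eef_pos: [457.6, -294.2, 140.4]
tcp_rot: [3.142, -0.001, -1.101]
ft_force: [-0.6, -0.6, 0.0]
opening: 0.999
```

Run:
```python
from h import *
c=cam('wrist'); save(c,'pics/w1.png'); print(np.round(c['T'],2).tolist())
locate('wrist',['tower1'],c=c)
plan((458,-293,35,.47-1.571))
```

```text
[[0.45, 0.86, 0.22, 519.0], [-0.89, 0.44, 0.11, -263.56], [0.0, -0.25, 0.97, 328.69], [0.0, 0.0, 0.0, 1.0]]
wrist tower1 0.9 [253. 188.] pose [ 455.54 -293.94    0.51] iou 0.95 col [ 56. 131. 225.]
t 2.5 at [ 457.4 -294.4  140.4] yaw -1.102 F [-1.1 -0.   0.1] open 95.2 j [-0.69  0.44  1.82 -0.    0.87  0.41]
[-0.004, -0.004, 0.351, -0.0, -0.0, -0.001] rows 2.5
```

View pics/w1.png

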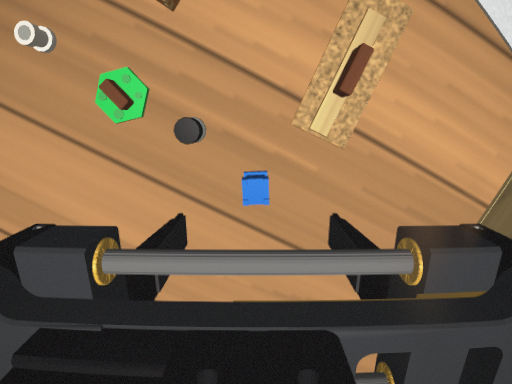

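send_rows --moves '[[[-0.003,0.002,0.1,0,0,0],[-0.003,0.002,0.2,0,0,0],[-0.003,0.002,0.3,0,0,0],[-0.003,0.002,0.351,0,0,0],[-0.003,0.002,0.351,0,0,0]]]'

```text
t: 2.92
eef_pos: [455.2, -292.7, 32.1]
tcp_rot: [3.14, 0.004, -1.103]
ft_force: [-0.2, -0.3, -0.4]
opening: 1.003
```

send_rows --moves '[[[0,0,0,0,0,0],[0,0,0,0,0,0],[0,0,0,0,0,0],[0,0,0,0,0,0],[0,0,0,0,0,0],[0,0,0,0,0,0],[0,0,0,0,0,0],[0,0,0,0,0,0]]]' --grip 1

```text
t: 3.58
eef_pos: [457.1, -292.6, 35.0]
tcp_rot: [-3.141, -0.0, -1.101]
ft_force: [-0.4, 0.6, -0.3]
opening: 0.5
```

Run:
```python
from h import *
q=bx(0,-95); print(q)
plan((458,-293,140,-1.101),(*q,140,-1.701),(*q,100,-1.701))
```

```text
(np.float64(641.984756451129), np.float64(-84.99837990290487))
t 3.6 at [ 457.1 -292.6   35. ] yaw -1.101 F [-0.4  0.6 -0.3] open 47.5 j [-0.69  0.6   1.91 -0.    0.63  0.41]
[0.003, -0.002, -0.35, -0.0, -0.0, 0.0] rows 2.5
[-0.338, -0.863, -0.35, -0.0, -0.0, 0.382] rows 6.7
[-0.338, -0.863, -0.217, -0.0, -0.0, 0.382] rows 1.0
```

send_rows --moves '[[[0,0,0,0,0,0],[0,0,0,0,0,0],[0,0,0,0,0,0],[0,0,0,0,0,0],[0,0,0,0,0,0],[0,0,0,0,0,0]]]' --grip 1

```text
t: 4.08
eef_pos: [457.0, -292.6, 34.8]
tcp_rot: [3.142, -0.0, -1.101]
ft_force: [-0.7, 1.1, 0.5]
opening: 0.072
```

send_rows --moves '[[[0.003,-0.002,-0.12,0,0,0],[0.003,-0.002,-0.25,0,0,0],[0.003,-0.002,-0.35,0,0,0.03],[-0.06,-0.14,-0.35,0,0,0.08],[-0.11,-0.26,-0.35,0,0,0.14],[-0.16,-0.38,-0.35,0,0,0.2],[-0.2,-0.5,-0.35,0,0,0.26],[-0.25,-0.62,-0.35,0,0,0.32],[-0.3,-0.74,-0.35,0,0,0.382],[-0.338,-0.863,-0.35,0,0,0.382],[-0.338,-0.863,-0.35,0,0,0.382],[-0.338,-0.863,-0.35,0,0,0.382]]]'

```text
t: 5.08
eef_pos: [642.5, -83.3, 139.2]
tcp_rot: [3.141, -0.0, -1.698]
ft_force: [-0.4, -0.4, 0.1]
opening: 0.006
```

Run:
```python
from h import *
c=cam('wrist'); save(c,'pics/w2.png')
q=bx(0,-95)
plan((*q,60,-1.701),(*q,43,-1.701))
# check box pose in this picture
g=[[sx*51,sy*143,62] for sx,sy in((1,1),(1,-1),(-1,-1),(-1,1))]
print(np.round(proj(c,[[*bx(a,b),z] for a,b,z in g])))
```

```text
t 5.1 at [641.7 -84.4 139.3] yaw -1.699 F [-0.7 -0.9 -0.7] open 0.1 j [-0.23  0.58  1.56 -0.    1.    1.47]
[0.002, -0.001, 0.264, 0.001, -0.0, 0.001] rows 1.9
[0.002, -0.001, 0.321, 0.001, -0.0, 0.001] rows 0.4
[[ 22. 143.]
 [308. 142.]
 [303. 241.]
 [ 41. 238.]]
```

View pics/w2.png

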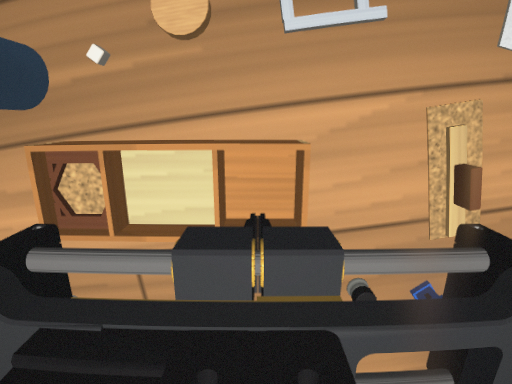

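Run:
```python
from h import *
locate('top',['tower1','tile','pot'])
locate('scene',['tower1','rook1'])
```

```text
top tower1 0.53 [396. 243.] pose [ 4.5676e+02 -2.9335e+02  3.2000e-01] iou 0.82 col [ 71. 144. 239.]
scene tower1 0.69 [138. 193.] pose [ 4.6013e+02 -2.9223e+02  4.6000e-01] iou 0.9 col [57. 65. 95.]
scene rook1 0.66 [340. 179.] pose [4.9731e+02 2.0342e+02 3.4000e-01] iou 0.75 col [160. 150. 139.]
scene rook1 0.56 [258. 192.] pose [ 4.9516e+02 -4.2900e+00 -7.0000e-02] iou 0.86 col [155. 145. 132.]
scene rook1 0.53 [297. 181.] pose [4.8064e+02 9.6950e+01 2.2000e-01] iou 0.86 col [150.  143.5 131.5]
scene rook1 0.46 [362. 169.] pose [ 4.5500e+02  2.7982e+02 -1.0000e-01] iou 0.65 col [153.5  85.   13.5]
```

Run:
```python
from h import *
a=cam('scene')['image'][160:230,100:240]; b=cam('top')['image'][215:270,330:440]
a=cv2.resize(a,(700,350),interpolation=cv2.INTER_CUBIC);b=cv2.resize(b,(500,250),interpolation=cv2.INTER_CUBIC)
m=np.zeros((600,700,3),np.uint8);m[:350]=a;m[350:,:500]=b
cv2.imwrite('pics/z1.png',m[...,::-1])
```

```text
(no output)
```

View pics/z1.png

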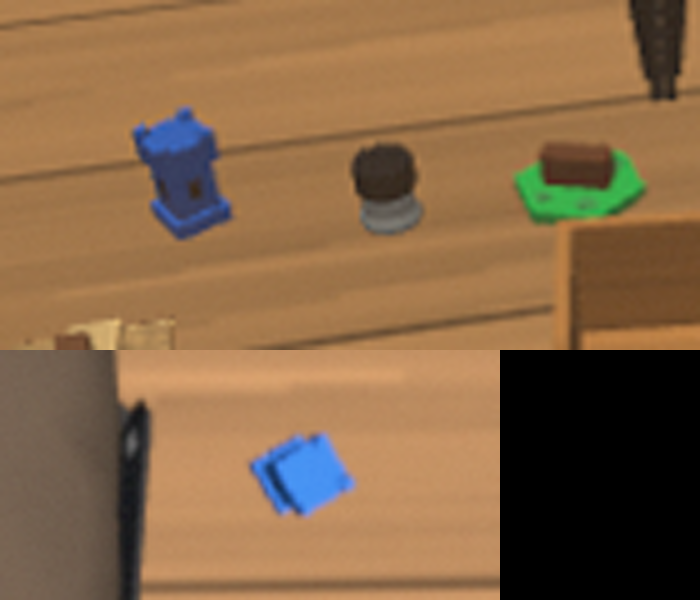

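Run:
```python
from h import *
s=env.state(); c=cam('wrist'); print(np.round(c['mount'],3).tolist(),np.round(c['mtx'],1).tolist(),c['distortion'])
T=c['T']@np.linalg.inv(c['mount'])
for p in([0,0,8],[0,0,0],[0,0,-11],[47.5,0,8],[-47.5,0,8]): print(p,np.round(proj(c,(T[:3,:3]@p+T[:3,3]))))
plan((457,-293.5,100,-1.101),(457,-293.5,30,-1.101))
```

```text
[[1.0, -0.001, -0.0, 0.862], [-0.001, -0.969, -0.247, -69.056], [-0.0, 0.247, -0.969, -188.313], [0.0, 0.0, 0.0, 1.0]] [[273.9, 0.0, 257.2], [0.0, 273.9, 192.0], [0.0, 0.0, 1.0]] [-0.06188069  0.          0.          0.          0.        ]
[0, 0, 8] [[256. 216.]]
[0, 0, 0] [[256. 220.]]
[0, 0, -11] [[256. 225.]]
[47.5, 0, 8] [[319. 216.]]
[-47.5, 0, 8] [[193. 216.]]
t 5.6 at [641.8 -85.3 139.9] yaw -1.701 F [ 0.3 -0.4 -0.5] open 0.0 j [-0.23  0.58  1.56 -0.    1.    1.47]
[0.768, 0.52, 0.133, -0.0, -0.0, -0.382] rows 6.7
[0.768, 0.52, 0.366, -0.0, -0.0, -0.382] rows 1.7
```

send_rows --moves '[[[0.15,0.1,0.0,0,0,-0.08],[0.26,0.18,0.0,0,0,-0.15],[0.38,0.26,0.0,0,0,-0.22],[0.5,0.34,0.0,0,0,-0.3],[0.6,0.41,0.0,0,0,-0.382],[0.7,0.48,0.05,0,0,-0.382],[0.768,0.52,0.13,0,0,-0.382],[0.768,0.52,0.13,0,0,-0.382],[0.768,0.52,0.2,0,0,-0.382],[0.768,0.52,0.3,0,0,-0.382],[0.768,0.52,0.366,0,0,-0.382],[0.768,0.52,0.366,0,0,-0.382]]]' --grip -1

```text
t: 6.63
eef_pos: [456.1, -292.1, 27.1]
tcp_rot: [3.14, 0.005, -1.101]
ft_force: [-0.2, 0.8, -0.7]
opening: 0.792
```

Run:
```python
from h import *
c=cam('wrist'); s=cam('scene')['image'][150:240,90:210]; b=cam('top')['image'][215:270,330:440]
m=np.zeros((600,800,3),np.uint8);m[:360,:480]=cv2.resize(s,(480,360));m[:160,480:]=cv2.resize(b,(320,160));m[360:,:400]=cv2.resize(c['image'][140:260,150:350],(400,240))
cv2.imwrite('pics/z2.png',m[...,::-1]); plan()
```

```text
t 6.8 at [ 457.9 -293.4   31. ] yaw -1.101 F [ 0.4  0.4 -0.5] open 87.0 j [-0.69  0.61  1.91 -0.    0.62  0.41]
```

View pics/z2.png

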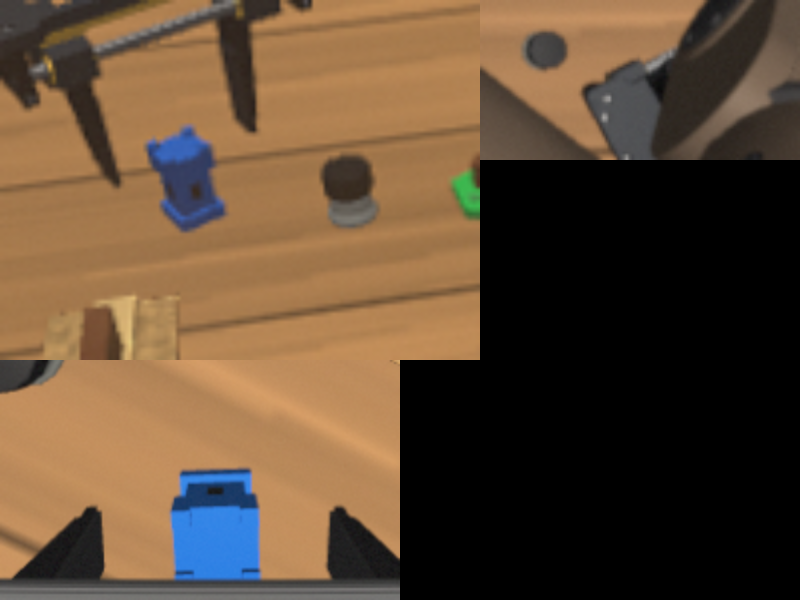

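send_rows --moves '[[[0,0,0,0,0,0],[0,0,0,0,0,0],[0,0,0,0,0,0],[0,0,0,0,0,0],[0,0,0,0,0,0],[0,0,0,0,0,0],[0,0,0,0,0,0],[0,0,0,0,0,0],[0,0,0,0,0,0],[0,0,0,0,0,0]]]' --grip 1

```text
t: 7.62
eef_pos: [457.4, -293.2, 30.0]
tcp_rot: [3.142, -0.0, -1.101]
ft_force: [1.0, 0.5, 1.1]
opening: 0.326
```

Run:
```python
from h import *
c=cam('wrist'); s=cam('scene')['image'][150:240,90:210]
m=np.zeros((600,800,3),np.uint8);m[:360,:480]=cv2.resize(s,(480,360));m[360:,:400]=cv2.resize(c['image'][140:260,150:350],(400,240))
cv2.imwrite('pics/z3.png',m[...,::-1]); plan()
```

```text
t 7.7 at [ 457.3 -293.1   30.1] yaw -1.101 F [-1.4  0.8  3.9] open 25.6 j [-0.69  0.61  1.91  0.    0.62  0.41]
```

View pics/z3.png

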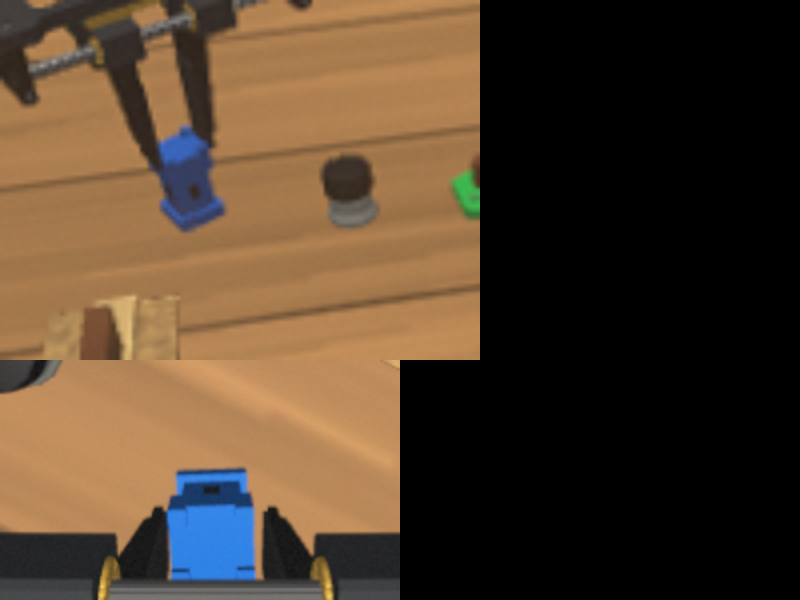

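send_rows --moves '[[[0,0,0,0,0,0],[0,0,0,0,0,0],[0,0,0,0,0,0],[0,0,0,0,0,0]]]' --grip 1

```text
t: 8.05
eef_pos: [457.3, -293.1, 30.1]
tcp_rot: [3.142, 0.0, -1.101]
ft_force: [-1.2, 2.5, 4.2]
opening: 0.261
```

send_rows --moves '[[[0,0,-0.03,0,0,0],[0,0,-0.06,0,0,0],[0,0,-0.1,0,0,0],[0,0,-0.1,0,0,0],[0,0,-0.1,0,0,0]]]'

```text
t: 8.47
eef_pos: [457.8, -293.6, 60.9]
tcp_rot: [-3.141, -0.002, -1.101]
ft_force: [-0.3, -0.4, -1.0]
opening: 0.261
```

Run:
```python
from h import *
c=cam('wrist'); s=cam('scene')['image'][150:240,90:210]
m=np.zeros((600,800,3),np.uint8);m[:360,:480]=cv2.resize(s,(480,360));m[360:,:400]=cv2.resize(c['image'][140:260,150:350],(400,240))
cv2.imwrite('pics/z4.png',m[...,::-1]); plan()
```

```text
t 8.6 at [ 457.3 -293.2   60. ] yaw -1.101 F [-0.3  0.5 -0.9] open 24.9 j [-0.69  0.56  1.89 -0.    0.69  0.41]
```

View pics/z4.png

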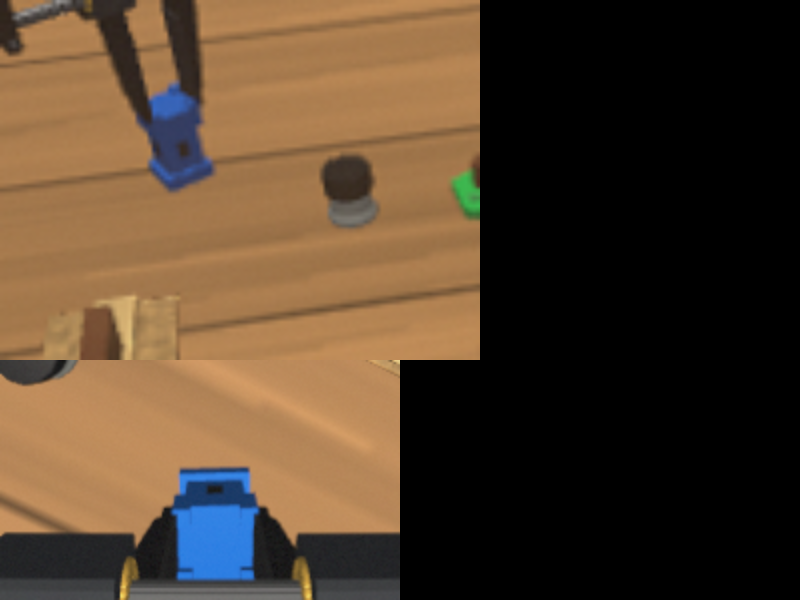

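Run:
```python
from h import *
q=bx(0,-95)
plan((457,-293,135,-1.101),(*q,135,-1.701))
```

```text
t 8.6 at [ 457.3 -293.2   60. ] yaw -1.101 F [-0.3  0.5 -0.9] open 24.9 j [-0.69  0.56  1.89 -0.    0.69  0.41]
[-0.001, 0.001, -0.25, -0.0, -0.0, 0.0] rows 1.8
[-0.34, -0.863, -0.25, -0.0, -0.0, 0.382] rows 6.7
```

send_rows --moves '[[[0,0,-0.12,0,0,0],[0,-0.05,-0.22,0,0,0.03],[-0.05,-0.14,-0.25,0,0,0.08],[-0.1,-0.26,-0.25,0,0,0.14],[-0.15,-0.38,-0.25,0,0,0.2],[-0.2,-0.5,-0.25,0,0,0.26],[-0.25,-0.62,-0.25,0,0,0.32],[-0.3,-0.74,-0.25,0,0,0.382],[-0.34,-0.863,-0.25,0,0,0.382],[-0.34,-0.863,-0.25,0,0,0.382],[-0.34,-0.863,-0.25,0,0,0.382],[-0.34,-0.863,-0.25,0,0,0.382]]]'

```text
t: 9.57
eef_pos: [641.4, -85.0, 134.2]
tcp_rot: [3.14, -0.0, -1.7]
ft_force: [-0.1, -0.5, 0.5]
opening: 0.261
```

Run:
```python
from h import *
for n in('wrist','top','scene'): locate(n,['box'],c=cam(n))
q=bx(0,-95)
plan((*q,60,-1.701),(*q,39,-1.701))
```

```text
wrist box 0.79 [153. 182.] pose [ 6.5326e+02  6.9900e+00 -1.2000e-01] iou 0.83 col [205. 142.  82.]
top box 0.66 [222. 150.] pose [ 6.6439e+02  9.6210e+01 -1.4000e-01] iou 0.49 col [208. 152.  98.]
scene box 0.57 [285. 226.] pose [ 6.5506e+02  8.3900e+00 -1.3000e-01] iou 0.98 col [119.  80.  47.]
t 9.9 at [641.7 -85.8 135.2] yaw -1.702 F [-0.3  0.5  0.3] open 24.9 j [-0.23  0.59  1.57 -0.    0.99  1.47]
[-0.003, -0.001, 0.251, -0.0, -0.0, -0.001] rows 1.8
[-0.003, -0.001, 0.321, -0.0, -0.0, -0.001] rows 0.5
```

send_rows --moves '[[[-0.002,-0.001,0.08,0,0,0],[-0.002,-0.001,0.16,0,0,0],[-0.002,-0.001,0.22,0,0,0],[-0.002,-0.001,0.26,0,0,0],[-0.002,-0.001,0.29,0,0,0],[-0.002,-0.001,0.31,0,0,0],[-0.002,-0.001,0.324,0,0,0],[-0.002,-0.001,0.328,0,0,0],[-0.002,-0.001,0.328,0,0,0],[-0.002,-0.001,0.328,0,0,0]]]'

```text
t: 10.7
eef_pos: [642.8, -84.5, 37.3]
tcp_rot: [-3.141, -0.0, -1.701]
ft_force: [0.1, -0.5, 0.0]
opening: 0.259
```

send_rows --moves '[[[0,0,0.004,0,0,0],[0,0,0.004,0,0,0],[0,0,0.004,0,0,0],[0,0,0.004,0,0,0],[0,0,0.004,0,0,0],[0,0,0.004,0,0,0]]]' --grip -0.1

```text
t: 11.2
eef_pos: [642.3, -84.4, 35.4]
tcp_rot: [3.142, -0.0, -1.701]
ft_force: [0.1, 0.7, 0.3]
opening: 0.543
```

send_rows --moves '[[[0,0,-0.06,0,0,0],[0,0,-0.15,0,0,0],[0,0,-0.25,0,0,0],[0,0,-0.38,0,0,0],[0,0,-0.38,0,0,0]]]'

```text
t: 11.62
eef_pos: [645.0, -85.0, 156.5]
tcp_rot: [-3.132, -0.001, -1.701]
ft_force: [0.2, 0.2, 0.3]
opening: 0.548
```

Run:
```python
from h import *
c=cam('scene'); locate('scene',['tower1','tile'],minc=.2,c=c)
locate('top',['tile'],minc=.3)
plan((478,-109,120,-.38))
```

```text
scene tower1 0.64 [235. 223.] pose [ 6.0144e+02 -8.0290e+01 -7.0000e-02] iou 0.53 col [ 54.   89.  153.5]
scene tile 0.22 [298. 182.] pose [462.69 101.51   1.2 ] iou 0.5 col [154.5 142.5 130. ]
t 11.9 at [641.7 -84.3 148. ] yaw -1.701 F [-0.2 -0.1  0.2] open 52.3 j [-0.23  0.57  1.55 -0.    1.02  1.47]
[0.152, 0.53, 0.095, 0.001, 0.001, -0.841] rows 10.6
```

send_rows --moves '[[[0.02,0.08,0,0,0,-0.08],[0.04,0.16,0,0,0,-0.16],[0.06,0.24,0,0,0,-0.24],[0.08,0.32,0,0,0,-0.32],[0.11,0.4,0,0,0,-0.4],[0.13,0.47,0,0,0,-0.48],[0.152,0.53,0,0,0,-0.56],[0.152,0.53,0,0,0,-0.64],[0.152,0.53,0.04,0,0,-0.72],[0.152,0.53,0.09,0,0,-0.8],[0.152,0.53,0.095,0,0,-0.841],[0.152,0.53,0.095,0,0,-0.841]]]' --grip -0.1

```text
t: 12.87
eef_pos: [477.9, -108.8, 119.2]
tcp_rot: [3.141, 0.004, -0.377]
ft_force: [0.3, 0.1, -0.4]
opening: 0.547
```

Run:
```python
from h import *
c=cam('wrist'); save(c,'pics/w3.png')
locate('wrist',['tile'],c=c,minc=.3)
plan((478,-109,15.5,-.38))
```

```text
wrist tile 0.77 [259. 186.] pose [ 477.19 -110.87    0.69] iou 0.96 col [ 81. 230. 112.]
t 13.0 at [ 478.6 -108.9  120.3] yaw -0.383 F [-0.3  0.6  0.8] open 52.3 j [-0.36  0.41  1.97 -0.    0.77  0.02]
[-0.001, 0.001, 0.349, 0.0, 0.001, -0.002] rows 2.5
```

View pics/w3.png

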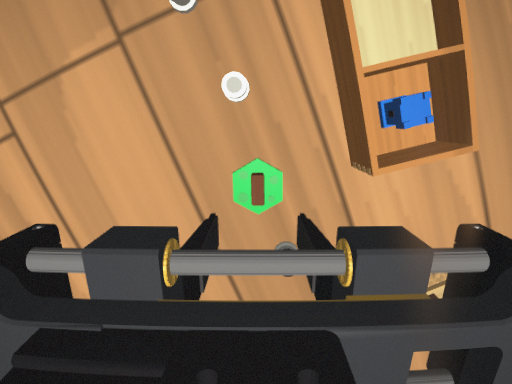

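send_rows --moves '[[[-0.002,0.005,0.1,0,0,-0.014],[-0.002,0.005,0.2,0,0,-0.014],[-0.002,0.005,0.28,0,0,-0.014],[-0.002,0.005,0.32,0,0,-0.014],[-0.002,0.005,0.342,0,0,-0.014],[-0.002,0.005,0.348,0,0,-0.014],[-0.002,0.005,0.348,0,0,-0.014]]]'

```text
t: 13.55
eef_pos: [477.9, -110.3, 16.6]
tcp_rot: [3.142, -0.0, -0.359]
ft_force: [-0.0, 0.2, -0.4]
opening: 0.552
```

send_rows --moves '[[[0,0,0,0,0,0],[0,0,0,0,0,0],[0,0,0,0,0,0],[0,0,0,0,0,0],[0,0,0,0,0,0],[0,0,0,0,0,0],[0,0,0,0,0,0],[0,0,0,0,0,0],[0,0,0,0,0,0],[0,0,0,0,0,0]]]' --grip 1

```text
t: 14.38
eef_pos: [477.6, -110.2, 16.5]
tcp_rot: [3.142, 0.0, -0.358]
ft_force: [0.6, -0.1, -0.5]
opening: 0.004
```

Run:
```python
from h import *
q=bx(0,101); print(q)
plan((478,-110,140,-.36),(*q,140,-.13))
```

```text
(np.float64(667.3930484045891), np.float64(109.3477512651936))
t 14.4 at [ 477.6 -110.2   16.5] yaw -0.358 F [ 0.6 -0.1 -0.5] open 0.3 j [-0.36  0.59  2.05 -0.    0.51 -0.  ]
[0.001, -0.001, -0.412, 0.0, 0.0, 0.001] rows 3.0
[0.336, -0.907, -0.412, 0.0, 0.0, -0.145] rows 6.9
```

Run:
```python
from h import *
c=cam('scene'); p=env.state()['eef_pos']
P=[[p[0],p[1],z] for z in(0,p[2]-8,24,p[2]+11,48)]; q=proj(c,P); print(np.round(q,1))
im=c['image'].copy(); x0,y0=170,150
m=cv2.resize(im[y0:y0+75,x0:x0+100],(800,600),interpolation=cv2.INTER_CUBIC)
for u in q: cv2.circle(m,tuple(int(v) for v in (u-[x0,y0]+.5)*8),5,(255,0,0),-1)
cv2.imwrite('pics/z5.png',m[...,::-1])
```

```text
[[215.2 197.3]
 [214.9 194.4]
 [214.4 189. ]
 [214.3 187.8]
 [213.6 180.5]]
```

View pics/z5.png

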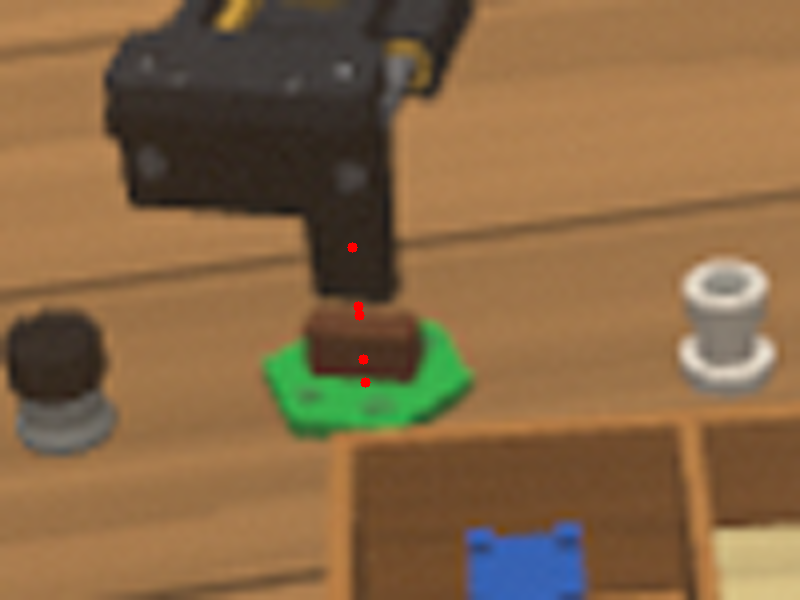

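send_rows --moves '[[[0,0,0,0,0,0],[0,0,0,0,0,0],[0,0,0,0,0,0],[0,0,0,0,0,0],[0,0,0,0,0,0],[0,0,0,0,0,0],[0,0,0,0,0,0],[0,0,0.02,0,0,0],[0,0,0.035,0,0,0],[0,0,0.05,0,0,0],[0,0,0.055,0,0,0],[0,0,0.055,0,0,0]]]' --grip -0.1

```text
t: 15.43
eef_pos: [477.4, -110.1, -0.6]
tcp_rot: [3.142, 0.001, -0.358]
ft_force: [-0.7, -0.5, 0.2]
opening: 0.551
```

send_rows --moves '[[[0,0,0,0,0,0],[0,0,0,0,0,0],[0,0,0,0,0,0],[0,0,0,0,0,0],[0,0,0,0,0,0],[0,0,0,0,0,0],[0,0,0,0,0,0],[0,0,0,0,0,0],[0,0,0,0,0,0],[0,0,0,0,0,0]]]' --grip 1

```text
t: 16.27
eef_pos: [477.7, -110.2, 0.1]
tcp_rot: [3.142, -0.0, -0.358]
ft_force: [-0.1, -0.6, 2.2]
opening: 0.143
```

Run:
```python
from h import *
q=bx(0,101); print(q)
plan((478,-110,140,-.36),(*q,140,-.13))
c=cam('scene'); p=env.state()['eef_pos']; cv2.imwrite('pics/z6.png',cv2.resize(c['image'][150:225,170:270],(400,300))[...,::-1])
```

```text
(np.float64(667.3930484045891), np.float64(109.3477512651936))
t 16.3 at [ 4.777e+02 -1.102e+02  1.000e-01] yaw -0.358 F [-0.1 -0.6  2.2] open 13.6 j [-0.36  0.62  2.06 -0.    0.47 -0.  ]
[0.001, -0.001, -0.466, 0.0, -0.0, 0.001] rows 3.4
[0.336, -0.907, -0.466, 0.0, -0.0, -0.145] rows 6.9
```

send_rows --moves '[[[0,0,-0.06,0,0,0],[0,0,-0.16,0,0,0],[0,0,-0.28,0,0,0],[0,-0.01,-0.4,0,0,0],[0.04,-0.12,-0.466,0,0,-0.02],[0.09,-0.24,-0.466,0,0,-0.04],[0.13,-0.36,-0.466,0,0,-0.06],[0.18,-0.48,-0.466,0,0,-0.09],[0.23,-0.61,-0.466,0,0,-0.11],[0.27,-0.74,-0.466,0,0,-0.13],[0.31,-0.84,-0.466,0,0,-0.145],[0.336,-0.907,-0.466,0,0,-0.145]]]'

```text
t: 17.32
eef_pos: [668.7, 112.1, 139.3]
tcp_rot: [-3.141, -0.0, -0.127]
ft_force: [-0.3, 0.2, -0.7]
opening: 0.142
```

Run:
```python
from h import *
for n in('wrist','scene','top'): locate(n,['box'],c=cam(n))
c=cam('wrist'); save(c,'pics/w4.png')
hx=[(30/np.cos(np.pi/6)*np.cos(t),30/np.cos(np.pi/6)*np.sin(t)) for t in np.pi/6+np.arange(6)*np.pi/3]
print(np.round(proj(c,[[*bx(*h),42] for h in [(hx[i][0],101+hx[i][1]) for i in range(6)]])).tolist())
q=bx(0,101)
plan((*q,60,-.13))
```

```text
wrist box 0.84 [254. 179.] pose [ 6.5294e+02  7.2000e+00 -1.3000e-01] iou 0.24 col [193. 139.  81.]
scene box 0.8 [284. 227.] pose [ 6.5484e+02  8.7600e+00 -1.3000e-01] iou 0.96 col [120.  82.  48.]
scene box 0.42 [335. 177.] pose [372.35 237.43   1.18] iou 0.18 col [ 59. 136.  67.]
top box 0.7 [407. 172.] pose [ 615.08 -307.89   -0.63] iou 0.1 col [223.  188.  131.5]
top box 0.64 [272. 154.] pose [ 6.4986e+02 -1.6230e+01 -1.3000e-01] iou 0.71 col [219. 153.  95.]
[[286.0, 171.0], [258.0, 155.0], [230.0, 171.0], [230.0, 202.0], [258.0, 218.0], [285.0, 202.0]]
t 17.7 at [666.8 108.4 139.9] yaw -0.131 F [-1.1  0.5  0.3] open 13.6 j [ 0.06  0.62  1.48 -0.    1.04  0.19]
[0.002, -0.003, 0.266, 0.0, 0.0, -0.001] rows 1.9
```

View pics/w4.png

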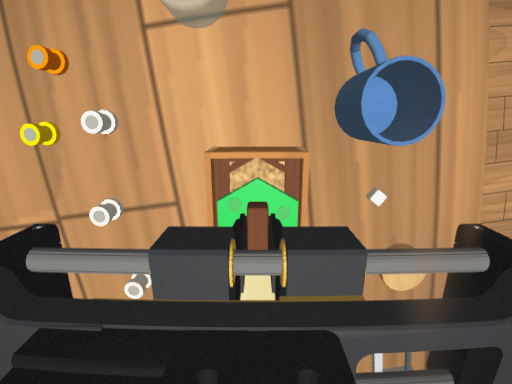

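send_rows --moves '[[[0,0,0.06,0,0,0],[0,0,0.14,0,0,0],[0,0,0.21,0,0,0],[0,0,0.26,0,0,0],[0,0,0.29,0,0,0],[0,0,0.31,0,0,0],[0,0,0.318,0,0,0],[0,0,0.318,0,0,0],[0,0,0.318,0,0,0]]]'

```text
t: 18.42
eef_pos: [667.8, 109.3, 45.3]
tcp_rot: [-3.141, -0.001, -0.13]
ft_force: [0.2, 1.1, -1.0]
opening: 0.143
```

send_rows --moves '[[[0,0,0.006,0,0,0],[0,0,0.012,0,0,0],[0,0,0.02,0,0,0],[0,0,0.028,0,0,0],[0,0,0.034,0,0,0],[0,0,0.034,0,0,0],[0,0,0.034,0,0,0]]]'

```text
t: 19.0
eef_pos: [667.4, 109.4, 34.2]
tcp_rot: [3.141, 0.0, -0.13]
ft_force: [-0.2, -0.4, 2.1]
opening: 0.143
```

send_rows --moves '[[[0,0,0.002,0,0,0],[0,0,0.002,0,0,0],[0,0,0.002,0,0,0],[0,0,0.002,0,0,0],[0,0,0.002,0,0,0],[0,0,0.002,0,0,0],[0,0,-0.05,0,0,0],[0,0,-0.15,0,0,0],[0,0,-0.28,0,0,0],[0,0,-0.35,0,0,0],[0,0,-0.35,0,0,0],[0,0,-0.35,0,0,0]]]' --grip 0.05

```text
t: 20.0
eef_pos: [667.8, 109.4, 140.5]
tcp_rot: [-3.141, -0.002, -0.13]
ft_force: [-0.3, -0.4, -0.2]
opening: 0.48
```

Run:
```python
from h import *
c=cam('wrist')
for d in env.outline_of('wrist','tile'):
    if d['confidence']>.3:
        x,s=fit(c,d['region'].astype(float),'tile',34,(-.13,)); print('tile',d['confidence'],np.round(x,2),s,'well',np.round(bx(0,101),1))
locate('scene',['rook1'])
locate('top',['rook1'])
locate('wrist',['rook1'],c=c)
plan()
```

```text
tile 0.86 [ 6.6721e+02  1.0866e+02 -1.4000e-01] 0.9659531322710705 well [667.4 109.3]
scene rook1 0.72 [298. 181.] pose [4.797e+02 9.668e+01 1.100e-01] iou 0.92 col [155.5 144.5 131. ]
scene rook1 0.71 [362. 170.] pose [4.5278e+02 2.8049e+02 3.6000e-01] iou 0.61 col [151.5  80.   10. ]
scene rook1 0.6 [176. 199.] pose [ 4.7899e+02 -1.9917e+02  3.1000e-01] iou 0.9 col [65.  53.5 43.5]
scene rook1 0.58 [260. 192.] pose [ 4.9463e+02 -4.2900e+00  1.6000e-01] iou 0.91 col [164. 150. 133.]
scene rook1 0.44 [340. 184.] pose [5.0064e+02 2.0208e+02 1.7000e-01] iou 0.58 col [134. 126. 116.]
top rook1 0.56 [264. 228.] pose [ 4.9491e+02 -2.7800e+00 -1.3000e-01] iou 0.89 col [249. 250. 249.]
wrist rook1 0.88 [105. 212.] pose [4.7776e+02 9.6190e+01 2.0000e-02] iou 0.95 col [211. 202. 185.]
wrist rook1 0.77 [ 97. 122.] pose [4.9833e+02 2.0173e+02 1.2000e-01] iou 0.94 col [222. 216. 201.]
wrist rook1 0.66 [ 36. 134.] pose [ 4.2232e+02  1.9985e+02 -8.0000e-02] iou 0.95 col [188. 187.  10.]
wrist rook1 0.58 [47. 60.] pose [4.5508e+02 2.7659e+02 1.9000e-01] iou 0.94 col [184. 156.  10.]
t 20.4 at [667.2 109.3 138.2] yaw -0.13 F [ 1.   0.1 -0.5] open 45.1 j [ 0.06  0.62  1.48 -0.    1.04  0.19]
```

Run:
```python
from h import *
plan((478.3,96.4,80,-.13),(478.3,96.4,0,-.13))
q=np.array(bx(0,6)); a=np.array([478.3,96.4]); print(q)
r=R.from_euler('xyz',[np.pi,0,-.13]).inv()
print(r.apply([*(q-a),100])/300)
```

```text
t 20.4 at [667.2 109.3 138.2] yaw -0.13 F [ 1.   0.1 -0.5] open 45.1 j [ 0.06  0.62  1.48 -0.    1.04  0.19]
[-0.618, 0.124, 0.195, 0.0, 0.001, 0.0] rows 4.7
[-0.618, 0.124, 0.462, 0.0, 0.001, 0.0] rows 1.9
[655.07780486  15.14937136]
[ 0.61939664  0.19216196 -0.33333333]
```

send_rows --moves '[[[-0.13,0.03,0,0,0,0],[-0.26,0.05,0.02,0,0,0],[-0.39,0.08,0.06,0,0,0],[-0.51,0.1,0.13,0,0,0],[-0.6,0.12,0.19,0,0,0],[-0.618,0.124,0.195,0,0,0],[-0.618,0.124,0.26,0,0,0],[-0.618,0.124,0.34,0,0,0],[-0.618,0.124,0.4,0,0,0],[-0.618,0.124,0.44,0,0,0],[-0.618,0.124,0.46,0,0,0],[-0.618,0.124,0.46,0,0,0]]]'

```text
t: 21.35
eef_pos: [478.8, 96.5, 0.2]
tcp_rot: [3.141, 0.002, -0.13]
ft_force: [-0.3, -0.5, -0.3]
opening: 0.475
```

send_rows --moves '[[[0,0,0,0,0,0],[0,0,0,0,0,0],[0,0,0,0,0,0],[0,0,0,0,0,0],[0,0,0,0,0,0],[0,0,0,0,0,0],[0,0,0,0,0,0]]]' --grip 1

```text
t: 21.93
eef_pos: [479.1, 96.5, 1.8]
tcp_rot: [-3.141, -0.001, -0.13]
ft_force: [-0.9, -0.6, 6.5]
opening: 0.244
```

send_rows --moves '[[[0,0,-0.08,0,0,0],[0,0,-0.2,0,0,0],[0.0,0.0,-0.333,0,0,0],[0.12,0.04,-0.333,0,0,0],[0.25,0.08,-0.333,0,0,0],[0.38,0.12,-0.333,0,0,0],[0.5,0.155,-0.333,0,0,0],[0.6,0.185,-0.333,0,0,0],[0.619,0.192,-0.333,0,0,0],[0.619,0.192,-0.333,0,0,0],[0.619,0.192,-0.333,0,0,0]]]'

```text
t: 22.85
eef_pos: [654.4, 15.5, 100.6]
tcp_rot: [3.141, 0.002, -0.13]
ft_force: [0.6, -0.3, -0.9]
opening: 0.245
```

Run:
```python
from h import *
plan((*bx(0,6),27,-.13))
```

```text
t 22.9 at [654.4  15.5 100.6] yaw -0.13 F [ 0.6 -0.3 -0.9] open 23.3 j [-0.08  0.63  1.58 -0.    0.93  0.05]
[0.003, 0.001, 0.245, 0.0, 0.001, -0.0] rows 1.8
```

send_rows --moves '[[[0.002,0,0.06,0,0,0],[0.002,0,0.13,0,0,0],[0.002,0,0.18,0,0,0],[0.002,0,0.215,0,0,0],[0.002,0,0.235,0,0,0],[0.002,0,0.241,0,0,0],[0.002,0,0.241,0,0,0],[0.002,0,0.241,0,0,0]]]'

```text
t: 23.52
eef_pos: [656.2, 15.4, 29.7]
tcp_rot: [3.142, -0.001, -0.13]
ft_force: [0.3, 0.8, -0.1]
opening: 0.243
```

send_rows --moves '[[[0,0,0,0,0,0],[0,0,0,0,0,0],[0,0,0,0,0,0],[0,0,0,0,0,0],[0,0,0,0,0,0],[0,0,-0.06,0,0,0],[0,0,-0.16,0,0,0],[0,0,-0.26,0,0,0],[0,0,-0.3,0,0,0],[0,0,-0.3,0,0,0],[0,0,-0.3,0,0,0]]]' --grip 0.05

```text
t: 24.43
eef_pos: [655.9, 15.3, 118.7]
tcp_rot: [3.142, -0.001, -0.13]
ft_force: [-0.5, -0.1, -0.4]
opening: 0.476
```

Run:
```python
from h import *
locate('scene',['rook1'])
locate('top',['rook1'])
locate('wrist',['rook1'])
plan((498.7,202,80,-.13),(498.7,202,0,-.13))
q=np.array(bx(0,42)); a=np.array([498.7,202]); print(q)
r=R.from_euler('xyz',[np.pi,0,-.13]).inv()
print(r.apply([*(q-a),100])/300)
```

```text
scene rook1 0.65 [364. 172.] pose [ 4.5891e+02  2.7713e+02 -1.6000e-01] iou 0.85 col [151.  88.  13.]
scene rook1 0.63 [342. 180.] pose [5.0065e+02 2.0149e+02 1.3000e-01] iou 0.91 col [156. 139. 124.]
scene rook1 0.61 [286. 222.] pose [6.1969e+02 2.6160e+01 1.6000e-01] iou 0.73 col [152.  142.5 129.5]
scene rook1 0.48 [257. 194.] pose [ 4.9576e+02 -4.3400e+00  2.1000e-01] iou 0.88 col [160. 150. 134.]
top rook1 0.52 [135. 244.] pose [4.5617e+02 2.7453e+02 1.1000e-01] iou 0.78 col [243. 190.  73.]
wrist rook1 0.76 [12. 44.] pose [4.2213e+02 2.0043e+02 1.4000e-01] iou 0.94 col [137. 112.  10.]
wrist rook1 0.72 [76. 26.] pose [4.9829e+02 2.0218e+02 1.0000e-01] iou 0.96 col [174. 173. 161.]
wrist rook1 0.71 [256. 194.] pose [6.5575e+02 8.2100e+00 2.2000e-01] iou 0.85 col [243. 242. 234.]
wrist rook1 0.63 [118. 222.] pose [ 4.9322e+02 -4.0500e+00  3.5000e-01] iou 0.86 col [185. 184. 173.]
t 24.7 at [655.6  15.3 117.6] yaw -0.13 F [-0.5  0.7  0.2] open 45.4 j [-0.08  0.62  1.56 -0.    0.97  0.05]
[-0.599, -0.549, 0.126, 0.0, 0.001, -0.0] rows 5.9
[-0.599, -0.549, 0.393, 0.0, 0.001, -0.0] rows 1.9
[659.74463399  50.84559954]
[ 0.59760164  0.43000687 -0.33333333]
```

send_rows --moves '[[[-0.1,-0.09,0,0,0,0],[-0.2,-0.18,0,0,0,0],[-0.3,-0.27,0.02,0,0,0],[-0.4,-0.37,0.05,0,0,0],[-0.5,-0.46,0.09,0,0,0],[-0.59,-0.54,0.126,0,0,0],[-0.599,-0.549,0.15,0,0,0],[-0.599,-0.549,0.25,0,0,0],[-0.599,-0.549,0.33,0,0,0],[-0.599,-0.549,0.37,0,0,0],[-0.599,-0.549,0.39,0,0,0],[-0.599,-0.549,0.39,0,0,0]]]'

```text
t: 25.73
eef_pos: [498.8, 201.5, 0.4]
tcp_rot: [3.141, 0.002, -0.13]
ft_force: [-0.6, 0.5, 1.0]
opening: 0.472
```

send_rows --moves '[[[0,0,0,0,0,0],[0,0,0,0,0,0],[0,0,0,0,0,0],[0,0,0,0,0,0],[0,0,0,0,0,0],[0,0,0,0,0,0],[0,0,0,0,0,0]]]' --grip 1

```text
t: 26.32
eef_pos: [499.6, 201.9, 2.5]
tcp_rot: [-3.141, -0.001, -0.13]
ft_force: [-0.8, 0.5, 6.2]
opening: 0.238
```

send_rows --moves '[[[0,0,-0.08,0,0,0],[0,0,-0.2,0,0,0],[0.0,0.0,-0.333,0,0,0],[0.11,0.08,-0.333,0,0,0],[0.22,0.16,-0.333,0,0,0],[0.33,0.24,-0.333,0,0,0],[0.44,0.32,-0.333,0,0,0],[0.54,0.39,-0.333,0,0,0],[0.598,0.43,-0.333,0,0,0],[0.598,0.43,-0.333,0,0,0],[0.598,0.43,-0.333,0,0,0]]]'

```text
t: 27.23
eef_pos: [660.3, 49.9, 101.2]
tcp_rot: [3.142, 0.001, -0.132]
ft_force: [-0.3, -0.7, -0.8]
opening: 0.24
```

Run:
```python
from h import *
plan((*bx(0,42),28.5,-.13))
```

```text
t 27.2 at [660.3  49.9 101.2] yaw -0.132 F [-0.3 -0.7 -0.8] open 22.8 j [-0.02  0.64  1.56  0.    0.94  0.11]
[-0.002, -0.003, 0.242, 0.0, 0.001, -0.001] rows 1.7
```

send_rows --moves '[[[-0.002,0,0.06,0,0,0],[-0.002,0,0.13,0,0,0],[-0.002,0,0.18,0,0,0],[-0.002,0,0.215,0,0,0],[-0.002,0,0.235,0,0,0],[-0.002,0,0.242,0,0,0],[-0.002,0,0.242,0,0,0],[-0.002,0,0.242,0,0,0]]]'

```text
t: 27.9
eef_pos: [660.1, 51.0, 29.9]
tcp_rot: [-3.142, -0.001, -0.13]
ft_force: [0.3, -0.1, 0.1]
opening: 0.242
```

send_rows --moves '[[[0,0,0,0,0,0],[0,0,0,0,0,0],[0,0,0,0,0,0],[0,0,0,0,0,0],[0,0,0,0,0,0],[0,0,-0.06,0,0,0],[0,0,-0.16,0,0,0],[0,0,-0.26,0,0,0],[0,0,-0.3,0,0,0],[0,0,-0.3,0,0,0],[0,0,-0.3,0,0,0]]]' --grip 0.05

```text
t: 28.82
eef_pos: [659.6, 50.8, 118.9]
tcp_rot: [3.142, -0.0, -0.13]
ft_force: [-1.0, -0.1, -1.9]
opening: 0.477
```

Run:
```python
from h import *
locate('scene',['rook1'])
locate('wrist',['rook1'])
a=np.array([494.5,-3.8])
plan((*a,80,-.13),(*a,0,-.13))
q=np.array(bx(0,-30)); print(q)
r=R.from_euler('xyz',[np.pi,0,-.13]).inv()
print(r.apply([*(q-a),100])/300)
```

```text
scene rook1 0.73 [301. 219.] pose [6.2616e+02 6.2870e+01 2.3000e-01] iou 0.83 col [164. 150. 132.]
scene rook1 0.57 [257. 193.] pose [ 4.9583e+02 -4.9900e+00  2.0000e-02] iou 0.79 col [155.5 144.5 132.5]
scene rook1 0.49 [290. 223.] pose [6.2103e+02 2.6830e+01 1.7000e-01] iou 0.81 col [167.  151.5 133. ]
scene rook1 0.46 [330. 170.] pose [459.43 184.02   1.09] iou 0.3 col [161. 133.   9.]
wrist rook1 0.83 [13. 81.] pose [4.2239e+02 2.0032e+02 2.1000e-01] iou 0.96 col [175. 175.  10.]
wrist rook1 0.74 [259. 225.] pose [ 6.5523e+02  4.6400e+00 -2.0000e-02] iou 0.88 col [240. 239. 228.]
wrist rook1 0.71 [257. 195.] pose [6.5949e+02 4.2110e+01 3.2000e-01] iou 0.86 col [244. 244. 235.]
wrist rook1 0.67 [35.  1.] pose [4.5427e+02 2.7821e+02 2.2000e-01] iou 0.95 col [125.  63.  10.]
t 29.0 at [659.1  50.7 117.5] yaw -0.13 F [-0.1 -0.6 -0.6] open 44.9 j [-0.02  0.62  1.54 -0.    0.98  0.11]
[-0.52, 0.251, 0.126, 0.0, 0.002, -0.0] rows 4.3
[-0.52, 0.251, 0.393, 0.0, 0.002, -0.0] rows 1.9
[650.41097572 -20.54685681]
[ 0.52255449 -0.01201947 -0.33333333]
```

send_rows --moves '[[[-0.1,0.05,0,0,0,0],[-0.22,0.1,0,0,0,0],[-0.33,0.16,0.03,0,0,0],[-0.44,0.21,0.07,0,0,0],[-0.51,0.25,0.11,0,0,0],[-0.52,0.251,0.126,0,0,0],[-0.52,0.251,0.2,0,0,0],[-0.52,0.251,0.28,0,0,0],[-0.52,0.251,0.34,0,0,0],[-0.52,0.251,0.38,0,0,0],[-0.52,0.251,0.39,0,0,0],[-0.52,0.251,0.39,0,0,0]]]'

```text
t: 30.02
eef_pos: [495.2, -3.5, 1.0]
tcp_rot: [3.142, 0.002, -0.13]
ft_force: [-0.4, 0.8, 0.7]
opening: 0.475
```

send_rows --moves '[[[0,0,0,0,0,0],[0,0,0,0,0,0],[0,0,0,0,0,0],[0,0,0,0,0,0],[0,0,0,0,0,0],[0,0,0,0,0,0],[0,0,0,0,0,0]]]' --grip 1

```text
t: 30.6
eef_pos: [495.6, -3.7, 2.6]
tcp_rot: [3.142, -0.001, -0.13]
ft_force: [-0.2, 0.2, 6.7]
opening: 0.245
```

send_rows --moves '[[[0,0,-0.08,0,0,0],[0,0,-0.2,0,0,0],[0.0,0.0,-0.333,0,0,0],[0.11,0,-0.333,0,0,0],[0.22,-0.005,-0.333,0,0,0],[0.33,-0.01,-0.333,0,0,0],[0.44,-0.012,-0.333,0,0,0],[0.523,-0.012,-0.333,0,0,0],[0.523,-0.012,-0.333,0,0,0],[0.523,-0.012,-0.333,0,0,0],[0.523,-0.012,-0.333,0,0,0]]]'

```text
t: 31.52
eef_pos: [650.3, -20.3, 101.6]
tcp_rot: [3.142, 0.001, -0.13]
ft_force: [0.0, -0.3, -0.5]
opening: 0.238
```

Run:
```python
from h import *
plan((*bx(0,-30),28.5,-.13))
```

```text
t 31.5 at [650.3 -20.3 101.6] yaw -0.13 F [ 0.  -0.3 -0.5] open 22.6 j [-0.13  0.63  1.59 -0.    0.93 -0.  ]
[0.001, 0.001, 0.244, 0.0, 0.001, 0.0] rows 1.8
```

send_rows --moves '[[[0,0,0.06,0,0,0],[0,0,0.13,0,0,0],[0,0,0.18,0,0,0],[0,0,0.215,0,0,0],[0,0,0.235,0,0,0],[0,0,0.244,0,0,0],[0,0,0.244,0,0,0],[0,0,0.244,0,0,0]]]'

```text
t: 32.18
eef_pos: [651.6, -20.4, 29.6]
tcp_rot: [3.142, -0.001, -0.13]
ft_force: [0.4, -0.1, -0.4]
opening: 0.243
```

send_rows --moves '[[[0,0,0,0,0,0],[0,0,0,0,0,0],[0,0,0,0,0,0],[0,0,0,0,0,0],[0,0,0,0,0,0],[0,0,-0.06,0,0,0],[0,0,-0.16,0,0,0],[0,0,-0.26,0,0,0],[0,0,-0.3,0,0,0],[0,0,-0.3,0,0,0],[0,0,-0.3,0,0,0]]]' --grip 0.05

```text
t: 33.1
eef_pos: [651.2, -20.4, 118.7]
tcp_rot: [3.141, -0.0, -0.13]
ft_force: [-0.6, -0.4, 0.1]
opening: 0.472
```

Run:
```python
from h import *
locate('top',['bar','mat']);locate('scene',['bar','mat'])
plan((612,-326,160,.03+np.pi/2),(612,-326,160,.03-np.pi/2))
```

```text
top bar 0.81 [406. 170.] pose [ 6.1135e+02 -3.2764e+02  4.0000e-02] iou 0.93 col [229. 197. 139.]
top mat 0.65 [399. 166.] pose [ 6.2266e+02 -3.2968e+02  5.0000e-02] iou 0.67 col [210. 167. 115.]
scene bar 0.8 [118. 249.] pose [ 613.15 -326.43    3.2 ] iou 0.9 col [163.5 132.5  84.5]
scene mat 0.7 [412. 192.] pose [578.31 360.69   2.47] iou 0.85 col [152. 138. 115.]
scene mat 0.68 [106. 261.] pose [ 672.83 -326.09    1.56] iou 0.26 col [172. 135.  86.]
t 33.4 at [651.  -20.4 117.6] yaw -0.13 F [ 0.3 -0.3 -0. ] open 45.4 j [-0.13  0.61  1.57 -0.    0.96 -0.  ]
[0.003, 1.027, -0.141, 0.001, 0.001, 0.898] rows 11.3
[0.003, 1.027, -0.141, 0.001, 0.001, 0.898] rows 0.0
```

send_rows --moves '[[[0,0.06,-0.05,0,0,0.07],[0,0.16,-0.1,0,0,0.15],[0,0.26,-0.14,0,0,0.23],[0,0.36,-0.14,0,0,0.31],[0,0.46,-0.14,0,0,0.39],[0,0.56,-0.14,0,0,0.47],[0,0.66,-0.14,0,0,0.54],[0,0.76,-0.14,0,0,0.62],[0,0.86,-0.14,0,0,0.7],[0,0.95,-0.14,0,0,0.78],[0,1.0,-0.14,0,0,0.86],[0,1.0,-0.14,0,0,0.89]]]' --grip -0.1

```text
t: 34.4
eef_pos: [611.5, -321.2, 159.8]
tcp_rot: [3.141, -0.0, -1.538]
ft_force: [-0.1, 0.2, -0.9]
opening: 0.548
```

Run:
```python
from h import *
c=cam('wrist'); save(c,'pics/w5.png')
locate('wrist',['bar','mat'],c=c,minc=.3)
plan((612,-326.5,60,.04-np.pi/2),(612,-326.5,3,.04-np.pi/2))
for n in('rook1','tower1','tile'):
    for d in env.look_for('wrist',n): print(n,d['confidence'],d['xy'])
```

```text
wrist bar 0.72 [258. 176.] pose [ 610.66 -328.16    3.19] iou 0.95 col [216. 183. 124.]
wrist bar 0.57 [273. 158.] pose [ 641.59 -326.92    2.72] iou 0.21 col [192. 152. 100.]
wrist bar 0.32 [ 56. 141.] pose [670.67 -69.98   1.22] iou 0.24 col [97. 65. 38.]
wrist mat 0.77 [270. 158.] pose [ 6.2233e+02 -3.3035e+02  4.0000e-02] iou 0.71 col [192. 152. 100.]
wrist mat 0.61 [ 55. 154.] pose [638.31   1.09   1.34] iou 0.27 col [ 35.  99. 177.]
t 34.5 at [ 612.2 -318.   160.2] yaw -1.527 F [ 0.1  0.  -0.2] open 52.4 j [-0.57  0.62  1.42  0.    1.1   0.95]
[0.029, 0.002, 0.334, 0.0, 0.0, 0.003] rows 2.4
[0.029, 0.002, 0.524, 0.0, 0.0, 0.003] rows 1.4
rook1 0.39 [0.0, 146.3]
tower1 0.68 [55.6, 152.0]
tile 0.44 [55.4, 141.6]
```

View pics/w5.png

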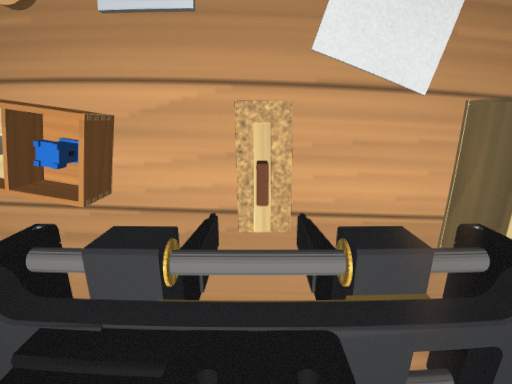

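send_rows --moves '[[[0.031,0.004,0.08,0,0,0],[0.031,0.004,0.2,0,0,0],[0.031,0.004,0.32,0,0,0],[0.031,0.004,0.4,0,0,0],[0.031,0.004,0.46,0,0,0],[0.031,0.004,0.5,0,0,0],[0.031,0.004,0.52,0,0,0],[0.031,0.004,0.524,0,0,0],[0.031,0.004,0.524,0,0,0]]]'

```text
t: 35.45
eef_pos: [612.1, -327.3, 4.3]
tcp_rot: [-3.141, -0.001, -1.527]
ft_force: [-0.8, -0.6, -0.8]
opening: 0.55
```

send_rows --moves '[[[0,0,0,0,0,0],[0,0,0,0,0,0],[0,0,0,0,0,0],[0,0,0,0,0,0],[0,0,0,0,0,0],[0,0,0,0,0,0],[0,0,0,0,0,0],[0,0,0,0,0,0],[0,0,0,0,0,0],[0,0,0,0,0,0]]]' --grip 1

```text
t: 36.28
eef_pos: [611.6, -327.3, 3.7]
tcp_rot: [-3.142, -0.0, -1.528]
ft_force: [-0.5, 0.3, 1.2]
opening: 0.144
```

Run:
```python
from h import *
plan((611,-327,140,-1.526))
```

```text
t 36.3 at [ 611.6 -327.3    3.7] yaw -1.528 F [-0.5  0.3  1.2] open 13.6 j [-0.59  0.8   1.53 -0.    0.82  0.94]
[-0.001, 0.002, -0.454, -0.0, -0.0, -0.001] rows 3.3
```

send_rows --moves '[[[0,0,-0.06,0,0,0],[0,0,-0.18,0,0,0],[0,0,-0.3,0,0,0],[-0.02,0,-0.42,0,0,0],[-0.12,-0.01,-0.454,0,0,0.02],[-0.24,-0.03,-0.454,0,0,0.04],[-0.36,-0.05,-0.454,0,0,0.06],[-0.48,-0.06,-0.454,0,0,0.08],[-0.6,-0.08,-0.454,0,0,0.1],[-0.72,-0.1,-0.454,0,0,0.11],[-0.84,-0.11,-0.454,0,0,0.11],[-0.96,-0.13,-0.454,0,0,0.11]]]'

```text
t: 37.28
eef_pos: [637.9, -36.1, 139.8]
tcp_rot: [3.141, -0.0, -1.701]
ft_force: [0.4, 0.1, -1.2]
opening: 0.144
```

Run:
```python
from h import *
q=bx(0,132); print(q)
plan((*q,120,-1.701))
```

```text
(np.float64(671.4117068257997), np.float64(140.08616997035202))
t 37.3 at [637.9 -36.1 139.8] yaw -1.701 F [ 0.4  0.1 -1.2] open 13.7 j [-0.16  0.57  1.58 -0.    0.99  1.54]
[-0.597, -0.035, 0.066, 0.0, -0.0, 0.0] rows 4.3
```

send_rows --moves '[[[-0.12,-0.01,0,0,0,0],[-0.24,-0.02,0,0,0,0],[-0.36,-0.02,0,0,0,0],[-0.48,-0.03,0.02,0,0,0],[-0.58,-0.035,0.06,0,0,0],[-0.597,-0.035,0.066,0,0,0],[-0.597,-0.035,0.066,0,0,0],[-0.597,-0.035,0.066,0,0,0]]]'

```text
t: 37.95
eef_pos: [671.7, 138.1, 119.8]
tcp_rot: [3.141, -0.0, -1.7]
ft_force: [-0.1, -0.2, 0.2]
opening: 0.144
```

Run:
```python
from h import *
c=cam('top'); s=cam('scene')['image'][190:280,190:380]
m=np.zeros((600,760,3),np.uint8);m[:360]=cv2.resize(s,(760,360),interpolation=cv2.INTER_CUBIC)
t=c['image'][110:195,180:340]; m[360:,:452]=cv2.resize(t,(452,240),interpolation=cv2.INTER_CUBIC)
cv2.imwrite('pics/z7.png',m[...,::-1])
plan((*bx(0,132),66,-1.701))
```

```text
t 38.0 at [672.  137.1 120.4] yaw -1.702 F [ 0.  -0.4  0.1] open 13.8 j [ 0.11  0.65  1.47 -0.    1.01  1.81]
[-0.01, 0.003, 0.181, -0.0, -0.0, -0.001] rows 1.3
```

View pics/z7.png

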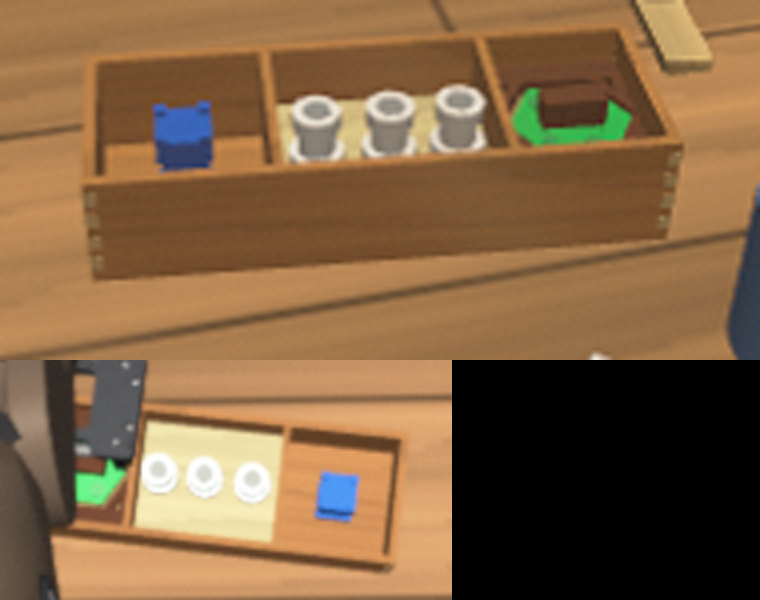

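send_rows --moves '[[[-0.008,0.003,0.05,0,0,0],[-0.008,0.003,0.1,0,0,0],[-0.008,0.003,0.14,0,0,0],[-0.008,0.003,0.165,0,0,0],[-0.008,0.003,0.18,0,0,0],[-0.008,0.003,0.186,0,0,0],[-0.008,0.003,0.19,0,0,0],[-0.008,0.003,0.193,0,0,0],[-0.008,0.003,0.193,0,0,0],[-0.008,0.003,0.193,0,0,0]]]'

```text
t: 38.88
eef_pos: [671.6, 140.9, 62.7]
tcp_rot: [-3.141, 0.0, -1.701]
ft_force: [-1.5, -0.7, 0.8]
opening: 0.149
```

Run:
```python
from h import *
plan((*bx(0,132),62,-1.701))
```

```text
t 38.9 at [671.6 140.9  62.7] yaw -1.701 F [-1.5 -0.7  0.8] open 14.2 j [ 0.11  0.72  1.52 -0.    0.91  1.81]
[0.003, 0.0, 0.002, -0.001, 0.0, 0.0] rows 0.0
```

send_rows --moves '[[[0,0,0.002,0,0,0],[0,0,0.004,0,0,0],[0,0,0.004,0,0,0]]]'

```text
t: 39.13
eef_pos: [671.7, 140.9, 62.6]
tcp_rot: [-3.14, 0.0, -1.701]
ft_force: [-4.7, -1.1, 11.5]
opening: 0.144
```

send_rows --moves '[[[0,0,0,0,0,0],[0,0,0,0,0,0],[0,0,0,0,0,0]]]'

```text
t: 39.38
eef_pos: [671.7, 140.9, 62.6]
tcp_rot: [-3.14, 0.0, -1.701]
ft_force: [-4.7, -1.8, 11.2]
opening: 0.141
```

send_rows --moves '[[[0.015,0,0.001,0,0,0],[0.045,0,0.001,0,0,0],[0.08,0,0.001,0,0,0],[0.12,0,0.001,0,0,0],[0.16,0,0.001,0,0,0],[0.2,0,0.001,0,0,0],[0.24,0,0.001,0,0,0],[0.28,0,0.001,0,0,0],[0.32,0,0.001,0,0,0],[0.36,0,0.001,0,0,0],[0.4,0,0.001,0,0,0],[0.44,0,0.001,0,0,0]]]'

```text
t: 40.38
eef_pos: [655.6, 10.6, 62.6]
tcp_rot: [-3.138, 0.002, -1.701]
ft_force: [1.2, 7.5, 12.1]
opening: 0.145
```

send_rows --moves '[[[0.04,0,0,0,0,0],[0.08,0,0,0,0,0],[0.12,0,0,0,0,0],[0.16,0,0,0,0,0],[0.2,0,0,0,0,0],[0.24,0,0,0,0,0],[0.28,0,0,0,0,0],[0.32,0,0,0,0,0],[0.36,0,0,0,0,0],[0.4,0,0,0,0,0],[0.43,0,0,0,0,0],[0.45,0,0,0,0,0]]]'

```text
t: 41.38
eef_pos: [638.0, -123.7, 62.7]
tcp_rot: [-3.138, 0.001, -1.701]
ft_force: [1.8, 7.8, 12.1]
opening: 0.145
```

Run:
```python
from h import *
print(bx(0,-132)); s=env.state(); p=s['eef_pos'][:2]-BOX[:2]; c,n=np.cos(-.13),np.sin(-.13); print('box xy',c*p[0]+n*p[1],-n*p[0]+c*p[1])
plan((612,-327.3,150,-1.528))
```

```text
(np.float64(637.1882931742002), np.float64(-121.68616997035203))
box xy 1.0247117854208057 -133.9104720638184
t 41.4 at [ 638.  -123.7   62.7] yaw -1.701 F [ 1.8  7.8 12.1] open 13.7 j [-0.29  0.67  1.62  0.    0.85  1.41]
[0.684, -0.004, -0.292, -0.002, 0.0, -0.11] rows 5.3
```

send_rows --moves '[[[0.01,0,-0.06,0,0,0],[0.01,0,-0.16,0,0,0],[0.05,0,-0.26,0,0,0],[0.15,0,-0.292,0,0,-0.02],[0.27,0,-0.292,0,0,-0.04],[0.39,0,-0.292,0,0,-0.06],[0.51,0,-0.292,0,0,-0.08],[0.61,-0.01,-0.292,0,0,-0.1],[0.68,-0.02,-0.292,0,0,-0.11],[0.686,-0.022,-0.292,0,0,-0.11],[0.686,-0.022,-0.292,0,0,-0.11],[0.686,-0.022,-0.292,0,0,-0.11]]]'

```text
t: 42.38
eef_pos: [616.5, -328.0, 148.1]
tcp_rot: [3.141, 0.0, -1.528]
ft_force: [0.6, -0.1, -0.3]
opening: 0.145
```

Run:
```python
from h import *
locate('wrist',['mat','bar'],minc=.3)
plan((617,-328.5,8,-1.526),(617,-328.5,4,-1.526))
```

```text
wrist mat 0.74 [274. 145.] pose [ 6.2284e+02 -3.3054e+02  5.0000e-02] iou 0.44 col [190. 150.  98.]
wrist bar 0.7 [253. 190.] pose [ 614.63 -324.93    3.22] iou 0.45 col [214. 180. 122.]
wrist bar 0.6 [ 58. 167.] pose [670.58 -70.58   1.18] iou 0.27 col [94. 63. 37.]
t 42.5 at [ 616.9 -327.4  148.4] yaw -1.527 F [ 0.6 -0.2 -0.5] open 14.1 j [-0.58  0.64  1.41  0.    1.09  0.94]
[0.004, -0.0, 0.468, -0.0, 0.0, -0.0] rows 3.4
[0.004, -0.0, 0.481, -0.0, 0.0, -0.0] rows 0.1
```

send_rows --moves '[[[0.004,0,0.1,0,0,0],[0.004,0,0.22,0,0,0],[0.004,0,0.33,0,0,0],[0.004,0,0.4,0,0,0],[0.004,0,0.44,0,0,0],[0.004,0,0.46,0,0,0],[0.004,0,0.472,0,0,0],[0.004,0,0.481,0,0,0],[0.004,0,0.484,0,0,0],[0.004,0,0.484,0,0,0],[0.004,0,0.484,0,0,0]]]'

```text
t: 43.45
eef_pos: [617.0, -330.3, 4.1]
tcp_rot: [-3.14, -0.001, -1.528]
ft_force: [-0.7, 0.1, -1.6]
opening: 0.144
```

send_rows --moves '[[[0,0,0,0,0,0],[0,0,0,0,0,0],[0,0,0,0,0,0],[0,0,0,0,0,0],[0,0,0,0,0,0],[0,0,0,0,0,0],[0,0,-0.05,0,0,0],[0,0,-0.15,0,0,0],[0,0,-0.3,0,0,0],[0,0,-0.42,0,0,0],[0,0,-0.5,0,0,0],[0,0,-0.5,0,0,0]]]' --grip -0.1

```text
t: 44.45
eef_pos: [618.5, -331.1, 159.5]
tcp_rot: [-3.134, -0.005, -1.528]
ft_force: [0.2, -0.3, 0.9]
opening: 0.552
```

Run:
```python
from h import *
c=cam('wrist'); locate('wrist',['mat','bar'],c=c)
t=cam('top'); s=cam('scene')
locate('top',['pot','jar','rook1','tower1'])
m=np.zeros((600,800,3),np.uint8); m[:300,:400]=cv2.resize(t['image'],(400,300)); m[:300,400:]=cv2.resize(s['image'],(400,300)); m[300:,:400]=cv2.resize(c['image'],(400,300)); m[300:,400:]=cv2.resize(s['image'][180:300,90:250],(400,300))
cv2.imwrite('pics/z8.png',m[...,::-1]); plan()
```

```text
wrist mat 0.58 [249. 168.] pose [ 6.2215e+02 -3.3030e+02  5.0000e-02] iou 0.72 col [191. 151.  99.]
wrist bar 0.69 [254. 176.] pose [ 616.34 -331.53    3.18] iou 0.96 col [215. 182. 123.]
top pot 0.64 [356. 233.] pose [ 4.7967e+02 -1.9948e+02  7.0000e-02] iou 0.68 col [71. 69. 68.]
top pot 0.48 [265. 154.] pose [693.83  -7.51  -0.98] iou 0.03 col [203. 141.  87.]
top jar 0.79 [114. 166.] pose [6.2637e+02 3.1400e+02 4.9000e-01] iou 0.91 col [216. 218. 222.]
top jar 0.7 [235. 151.] pose [6.3251e+02 4.6120e+01 3.7000e-01] iou 0.15 col [241.  241.5 236. ]
top rook1 0.66 [250. 150.] pose [6.6207e+02 1.8800e+01 1.2000e-01] iou 0.79 col [243. 244. 237.]
top rook1 0.6 [135. 244.] pose [4.5522e+02 2.7555e+02 1.4000e-01] iou 0.84 col [236. 176.  72.]
top rook1 0.51 [267. 157.] pose [ 6.5549e+02 -1.9850e+01 -4.0000e-02] iou 0.76 col [243. 245. 240.]
top rook1 0.5 [238. 150.] pose [6.6506e+02 5.4080e+01 1.9000e-01] iou 0.93 col [241. 243. 236.]
top tower1 0.62 [269. 156.] pose [651.25 -20.15   1.56] iou 0.7 col [243.5 245.  239.5]
top tower1 0.6 [297. 158.] pose [ 6.4333e+02 -8.5290e+01 -6.0000e-02] iou 0.92 col [ 75.  143.  233.5]
top tower1 0.54 [117. 163.] pose [6.3820e+02 3.3895e+02 3.2000e-01] iou 0.29 col [217. 221. 225.]
t 45.0 at [ 616.5 -329.9  152.2] yaw -1.528 F [-0.2  0.6  0.3] open 52.3 j [-0.59  0.64  1.4  -0.    1.1   0.94]
```

View pics/z8.png

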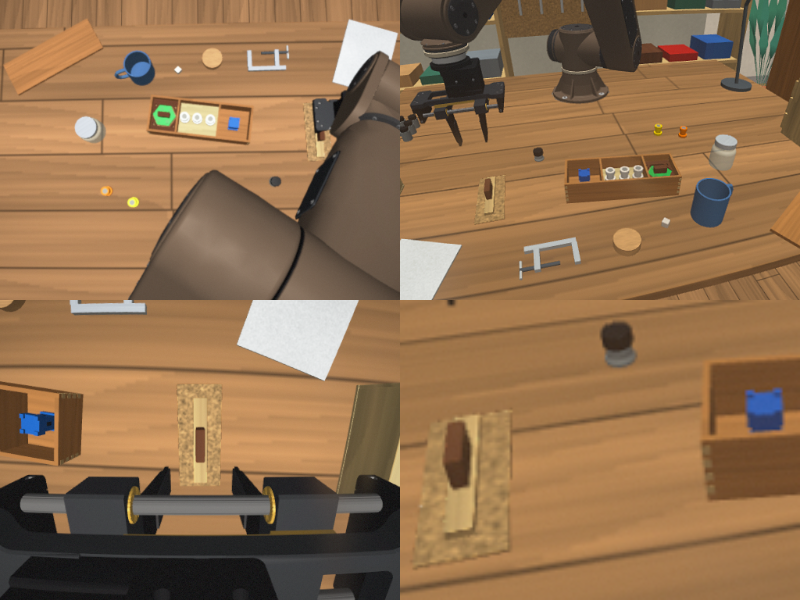

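```bash
python3 -c "
from h import *
c=cam('top')
for d in env.outline_of('top','tile'):
    if d['confidence']>.3:
        for z in(34,42): print(z,*fit(c,d['region'].astype(float),'tile',z,(-.13,)))
print(env.job_done())"
```

```text
34 [ 6.66921589e+02  1.09928785e+02 -1.16128173e-01] 0.9536991883496444
42 [ 6.65208412e+02  1.08733364e+02 -1.31557043e-01] 0.9493033084593543
the job is handed in; nothing more can be done
None
```

The game is put away and the job handed in at about 45 s; no verdict is reported.

- **Pieces:** the only pieces on the table were one watchtower and three white rooks. The watchtower is in the deep bay and the rooks stand in the shallow bay, all below the rim in the camera views.
- **Tile:** it went down to the full well depth (tool height 34.2 mm, with light contact). Two later camera fits put it within about 1 mm of the well centre. The last fit, from the top camera, could not tell seated from resting on the ledge by itself, so seating rests on the height reached and the contact felt.
- **Strike-off:** the bar was drawn from the well end to the other end in one pass. It pressed on the rim at 11–12 N with its height steady at 62.6–62.7 mm, and ended within about 1 mm of the box's centreline.
- **Bar, pot and jar:** the bar lies flat, base down, on its mat. The paint pot is within 2 mm of where it was. The jar fits put it within about 3 mm of where it was, and the arm never went near it. I left the orange and yellow look-alikes alone.

**What went wrong:** two early grasps, on the watchtower and the tile, closed on nothing and moved nothing. The fingertips sit about 20 mm higher than the text says. I measured that in the scene camera, corrected for it, and every later grasp held.

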